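Hang the pulley carrier on the transfer rail and slide it to the index

TASK

Take the carrier with the round pulley off the rack, hook it over the transfer rail under the light bar near the rail's right-hand end (seen from the robot), well to the right of the index wedge, then slide it along the rail, without lifting it off again, until it hangs squarely above the point of the wedge. Let go and leave it hanging still; leave the other carrier and everything else where they are.

Things in the scene. Friction and masses are not known exactly. Their poses are not given: they have to be found in the camera images.
- carrier: Steel hook carrier with a round aluminium pulley, 199 mm tall overall. Origin: where the rail's axis lies when hung, 8 mm below the hook's crown; x = away from the robot, y = along the rail, z = up. Strap 20 mm wide (y). Pulley: 80 mm diameter, axis along x, centre z=-105, x=-16 to +11, lowest point z=-145 mm. 0.28 to 0.46 kg. Starts on the rack, left or right.
- tab (a point): Centre of the carrier's black grip tab, 33 mm above its origin; the tab is 24 mm (x) by 20 mm (y) by 42 mm (z), on top of the hook. Axes as the carrier's.
- mouth (a point): Centre of the hook's mouth, 44 mm below the carrier's origin. The hook is an upside-down U, 28 mm wide inside; far leg short (x=14 to 20, tip z=-26), near leg (x=-18 to -14) down to z=-66, where a step (top z=-62, x=-18 to +8) goes back under the rail to the load. To go on or off the rail: lifted 34 to 54 mm above hung height, moved 45 mm or more along x; then straight down or up.
- other_carrier: Bystander: the same carrier (same frame and hook) but with a flat rectangular black box (80 x 56 x 18 mm) as its load. Also hangs on the rack, about 110 mm beside the first. Leave it.
- rail_mid (a point): Middle of the axis of the transfer rail, a steel bar 16 mm in diameter, 500 mm long, 200 mm above the table; y = along it (left seen from the robot), x = away from the robot, z = up. End posts (22 mm square, 407 mm high) at y=+-250, x=62 mm, with arms 16 mm wide to the rail's ends. Base plate 8 mm thick, x=-20 to +80 mm.
- light_bar (a point): Middle of the near lower edge of the aluminium light bar, 379 mm above the table, which overhangs the rail along its full length, from x=10 to 46 mm of the rail. A gripper pointing straight down over the rail hits it; one whose body leans back about 30 degrees towards the robot passes in front. Axes as rail_mid.
- mark (a point): The mark: the point of the rail's axis straight above the point of the index wedge; 0 to 120 mm left of the rail's middle. Axes as rail_mid.
- wedge_point (a point): Point of the index wedge, at its top face, 26 mm above the table, straight below the rail. The fixed steel wedge is 90 mm long, 36 mm wide, 18 mm high, lies on the near side of the rail and points away from the robot.
- rack_mid (a point): Middle of the axis of the rack's bar, 16 mm in diameter, 250 mm long, 170 mm above the table, on which both carriers start; y = along the bar, x = away from the robot, z = up. End posts (to 180 mm above the table) at y=+-125, x=62 mm, with arms to the bar's ends; nothing is above it.
- duct: Bystander: white plastic duct, about 180 x 70 mm, 36 mm high, lying on the table. Origin under its square part.
- driver: Bystander: screwdriver with black handle, 200 mm long, lying on the table.
- can: Bystander: spray can, 60 mm diameter, 160 mm tall. Origin at the centre of its underside.
- module: Bystander: black ribbed electronic module, 146 x 60 x 41 mm. Origin at the centre of its underside.
Not all that is in view belongs to the job. Leave any red look-alike of the carrier alone.

How it is judged:
By the outcome, as a careful person would: the job done as asked, in the order asked, and still so for the second after the job is handed in, with the robot touching nothing.
It also fails if it takes over 56 s, if anything falls off the work surface, if the arm or the gripper's body presses on something with over 40 N, if the wrist force passes 120 N, or if a joint passes its speed limit or range.

ROBOT

A 6-joint arm with a two-finger parallel gripper is mounted at the origin on the work surface. World frame = base frame: x ahead of the robot, y to its left, z up, the work surface at z = 0. Lengths are in m, angles in rad, forces in N, time in s.
With the tool pointing down it reaches from about 0.35 to 0.975 m from the base axis. Payload 4.9 kg.
Tool frame: the origin (TCP) lies midway between the tips of the shut fingers; the grasp point (between the pads) lies ctrl.grip_point_offset behind it (ctrl.grip_point_offset is the distance from the TCP to the grasp point, in m); x points along the fingers, y is the direction in which the jaws open and shut, and the axes are right-handed (so a half turn about x gives the same grasp; the last joint's range is limited). The gripper opens to 85 mm and grips with 20 to 120 N. Pads are 22 mm wide; open, the fingers measure 114 mm over their backs; the gripper's body (76 mm by 85 mm) begins 54 mm behind the grasp point. The pads swing forward as they close: fully open they stand 13 mm farther back than shut.
Start: joints at [1.107, 0.053, 1.613, -0, 1.476, -0.119], TCP at [0.211, 0.588, 0.231] pointing down, gripper open.
Joint ranges: [-3.01, 3.01], [-1.01, 2.22], [0.06, 2.58], [-1.02, 4.17], [0.09, 2.62], [-3.14, 3.14]. Speed limits (rad/s): [2.57, 2.57, 3.14, 3.14, 3.14, 3.14].

INTERFACE

Orientations are given as a rotation vector (axis times angle).
In Python, from station import ctrl gives the robot as it stands. The module is installed in compiled form; this text tells all that it offers.
- The arm moves only by the tool drive_tool, never from a script. Its argument "commands" is text: rows parted by semicolons, each of 5 numbers parted by spaces: the closure, from -1 (fully open) to 1 (shut), so that 0 is half open, then the shift along the tool's x, y, z in units of 40 mm (1.0 is 40 mm), then the turn about the tool's x in units of 5 degrees (1.0 is 5 degrees). A call has 1 to 8 rows; each row is the pose to reach, as a shift and turn from the pose commanded when the call began, along the tool's axes at that moment; what a row does not reach only later rows make up. A row lasts 1/12 s, in which the tool goes at most 41.7 mm and 7.16 degrees, less where a joint would pass 70% of its speed; a pose out of reach is approached as far as the arm can. A call with a gripper value outside its range is refused whole. The fingers move at their own pace and stop on an object; "newtons" is the grip in N (left out, the last holds). Time passes only in rows, so rows that repeat a pose let the fingers close. It gives the time, the measured TCP pose, the force and the opening at its end, in the units of the state.
- ctrl.get_obs(): the state, without advancing time (a new reading comes with each control period).
- ctrl.get_image(name): name is "side" or "top" or "wrist"; returns (picture, depth): 400x640x3 uint8, blue, green, red; 400x640 float32, m along the optical axis (not along the pixel's ray), 0 where there is no reading.
- ctrl.camera_info(name): a dict with "K" (3x3 intrinsics, pixels), "T" (4x4, takes a point from camera to world coordinates). Camera axes: x right, y down, z forward; pixel columns grow to the right and rows downward; lengths in m; the calibration is good to about 2 mm. A picture is of the moment at which its call begins: read the wrist's pose just before it. camera_info takes no time and is no camera call; for the wrist camera it gives the pose at the moment of the call.
- ctrl.finish_job(): hands the job in, once; it reports no verdict.
The state is a dict: "t": time; "q": joint angles; "dq": joint speeds; "effort": joint torques, N m; "tool_pos": TCP position; "tool_rot": TCP orientation; "contact_force": force on the tool from outside, world axes, zero at the start; "wrist_torque": the same for the moment, N m; "opening": finger opening in m.
Only numpy, scipy, OpenCV 4.12 (cv2) and the standard library are available. Lean on these libraries where they do the work, as an engineer would, in place of code of your own. Each camera call takes 0.05 s, during which the arm holds its last target.

## Working session

There is one attempt and no reset: what is moved stays moved. The work goes in short steps, Python scripts to look and compute and a tool call to move; the robot and the scene stay as the last step left them, time stands still between calls to the robot, and variables do not carry over. Pictures are saved under pics/ and viewed, and the job is handed in when it is done.

Besides the shell and the picture viewer there is one more tool, called as name(argument=value, ...), one argument or row to a line, values as JSON. drive_tool: Moves the arm, as the interface text tells. Its arguments: {"type":"object","properties":{"commands":{"type":"string"},"newtons":{"type":"number"}},"required":["commands"]}

```bash
mkdir -p pics; ls
python3 - <<'E'
from station import ctrl
import cv2,numpy as np
o=ctrl.get_obs(); print({k:np.round(v,3) for k,v in o.items()}, ctrl.grip_point_offset)
for n in ("side","top","wrist"):
    i=ctrl.camera_info(n); print(n,np.round(i["K"],1).tolist(),np.round(i["T"],4).tolist())
    p,d=ctrl.get_image(n); cv2.imwrite(f"pics/{n}0.png",p); np.save(f"{n}0.npy",d)
E
```

```text
pics
{'t': np.float64(0.0), 'q': array([ 1.107,  0.053,  1.614, -0.   ,  1.476, -0.119]), 'dq': array([ 0.   ,  0.002,  0.001, -0.001, -0.   , -0.001]), 'effort': array([-1.0000e-03, -3.9366e+01, -3.7019e+01, -0.0000e+00,  7.0000e-03,
       -0.0000e+00]), 'tool_pos': array([0.211, 0.588, 0.23 ]), 'tool_rot': array([ 0.269,  1.554, -0.272]), 'contact_force': array([ 1.141, -0.157, -0.034]), 'wrist_torque': array([ 0.002, -0.019,  0.018]), 'opening': np.float64(0.085)} 0.0187
side [[434.9, 0.0, 328.1], [0.0, 434.9, 193.8], [0.0, 0.0, 1.0]] [[-0.9986, -0.0145, 0.0502, 0.3913], [-0.0499, 0.5521, -0.8323, 1.1377], [-0.0157, -0.8336, -0.5521, 1.0196], [0.0, 0.0, 0.0, 1.0]]
top [[425.7, 0.0, 325.2], [0.0, 425.7, 211.1], [0.0, 0.0, 1.0]] [[-0.0256, -0.9955, 0.0917, 0.3715], [-0.9996, 0.0244, -0.0143, -0.029], [0.012, -0.092, -0.9957, 1.547], [0.0, 0.0, 0.0, 1.0]]
wrist [[281.3, 0.0, 318.2], [0.0, 281.3, 197.5], [0.0, 0.0, 1.0]] [[0.3375, 0.8935, 0.2963, 0.1351], [0.9413, -0.3196, -0.1086, 0.6156], [-0.0024, 0.3155, -0.9489, 0.3728], [0.0, 0.0, 0.0, 1.0]]
```

View pics/side0.png

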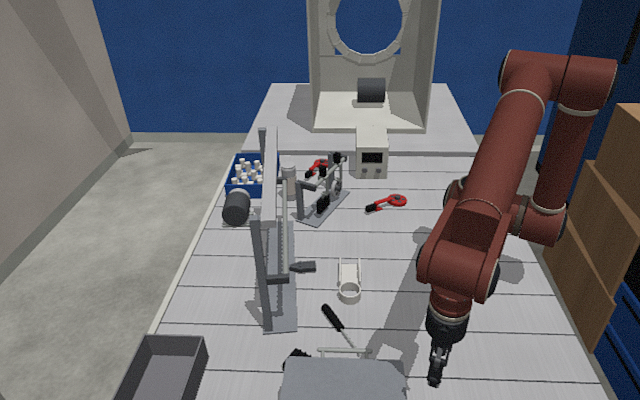

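View pics/top0.png

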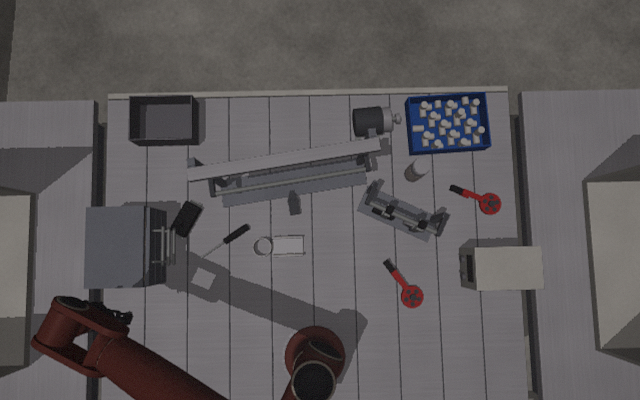

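View pics/wrist0.png

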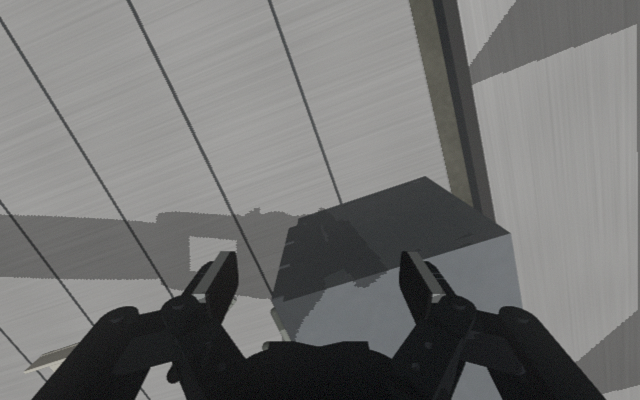

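Run:
```python
import cv2
t=cv2.imread("pics/top0.png"); s=cv2.imread("pics/side0.png")
def crop(im,x0,y0,x1,y1,f,n): cv2.imwrite(n,cv2.resize(im[y0:y1,x0:x1],None,fx=f,fy=f,interpolation=cv2.INTER_CUBIC))
crop(t,345,165,465,255,6.5,"pics/t_rack.png")
crop(t,175,120,405,220,3.4,"pics/t_rail.png")
crop(s,285,140,365,230,6.5,"pics/s_rack.png")
crop(s,230,120,330,335,2.7,"pics/s_rail.png")
```

```text
(no output)
```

View pics/t_rack.png

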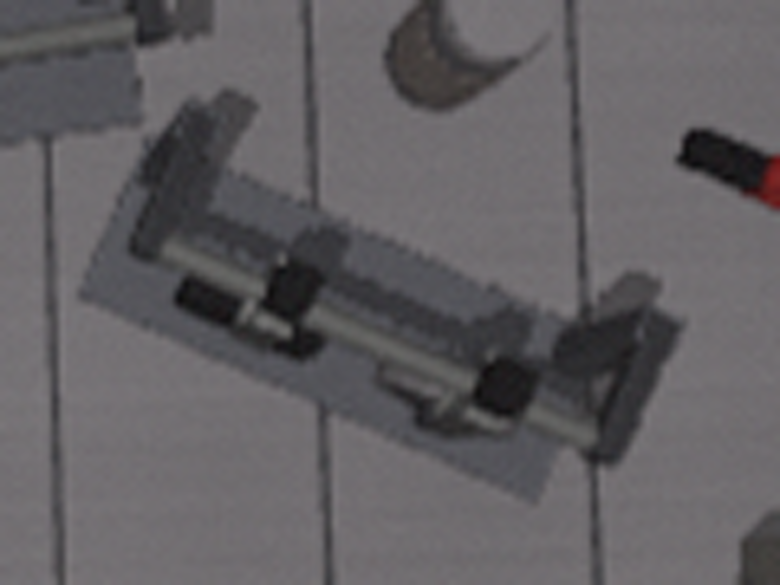

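View pics/t_rail.png

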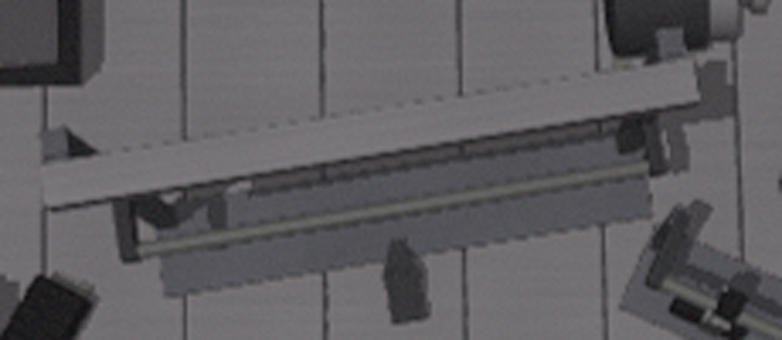

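View pics/s_rack.png

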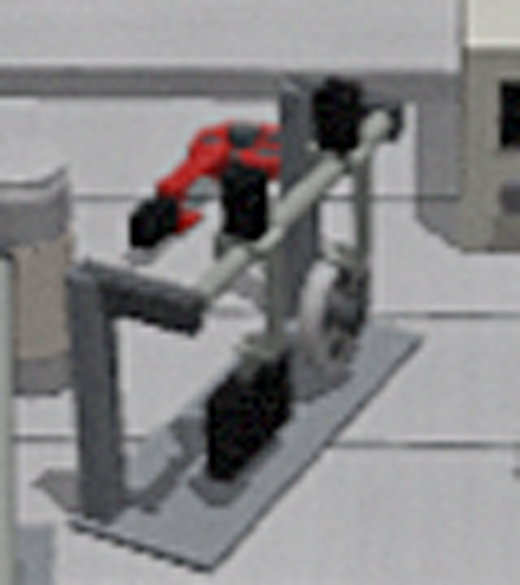

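View pics/s_rail.png

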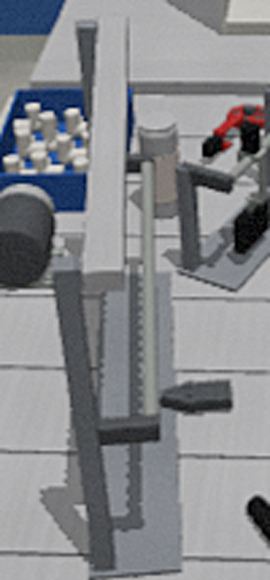

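```bash
cat > h.py <<'E'
import cv2,numpy as np
from scipy.spatial.transform import Rotation as R
from station import ctrl
def ray(n,u,v,z):
    i=ctrl.camera_info(n);K=np.array(i["K"]);T=np.array(i["T"])
    d=T[:3,:3]@np.linalg.solve(K,[u,v,1.]);o=T[:3,3];return o+d*(z-o[2])/d[2]
def proj(n,p):
    i=ctrl.camera_info(n);K=np.array(i["K"]);T=np.array(i["T"])
    c=T[:3,:3].T@(np.asarray(p)-T[:3,3]);c=K@c;return c[:2]/c[2]
def crop(im,x0,y0,x1,y1,f,n): cv2.imwrite(n,cv2.resize(im[y0:y1,x0:x1],None,fx=f,fy=f,interpolation=cv2.INTER_CUBIC))
E
python3 - <<'E'
from h import *
r=lambda u,v,z:np.round(ray("top",u,v,z),4)
L=r(216.2,193.5,.2);Rr=r(366.2,169.4,.2);print("rail",L,Rr,np.linalg.norm(L-Rr))
f=6.5
A=r(345+165/f,165+247/f,.17);B=r(345+597/f,165+437/f,.17);print("rack",A,B,np.linalg.norm(A-B))
# tabs top z=.17+.033+.021
print("tabs",r(345+295/f,165+290/f,.22),r(345+505/f,165+387/f,.22))
print("wedge",r(175+400/3.4,120+240/3.4,.026))
t=cv2.imread("pics/top0.png");s=cv2.imread("pics/side0.png")
crop(t,270,165,320,225,10,"pics/t_w.png");crop(s,250,230,330,300,10,"pics/s_w.png")
print(R.from_rotvec(ctrl.get_obs()["tool_rot"]).as_matrix().round(4))
E
```

```text
rail [0.5601 0.297  0.2   ] [ 0.6266 -0.1832  0.2   ] 0.4847827245271844
rack [ 0.5211 -0.1965  0.17  ] [ 0.4205 -0.4089  0.17  ] 0.235019403454268
tabs [ 0.4933 -0.2525  0.22  ] [ 0.4439 -0.3519  0.22  ]
wedge [0.5885 0.0647 0.026 ]
[[-8.000e-04  3.380e-01  9.411e-01]
 [-1.500e-03  9.411e-01 -3.380e-01]
 [-1.000e+00 -1.700e-03 -2.000e-04]]
```

View pics/t_w.png

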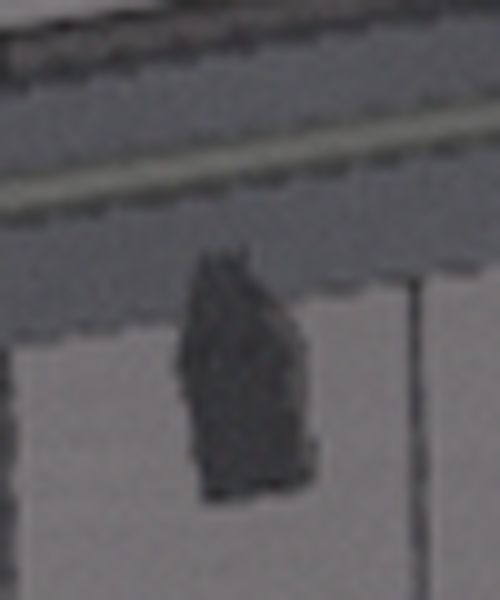

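View pics/s_w.png

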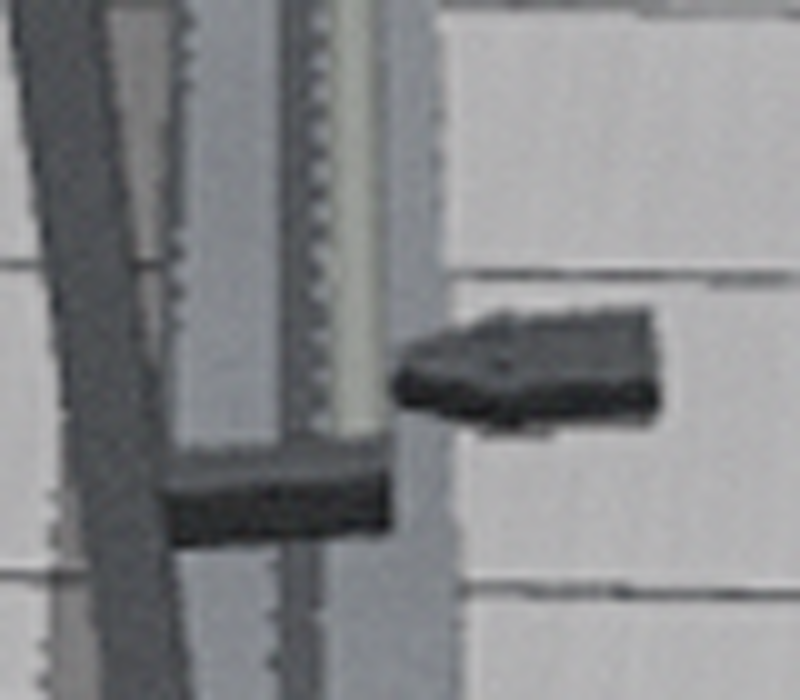

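Run:
```python
from h import *
L=ray("top",216.2,193.5,.2);Rr=ray("top",366.2,169.4,.2);m=(L+Rr)/2;u=(L-Rr)/np.linalg.norm(L-Rr)
print("mid",m.round(4),"yaw",np.degrees(np.arctan2(-u[0],u[1])))
n=np.array([u[1],-u[0],0])
for w in (ray("top",292.3,190,.026),ray("side",289.5,267.5,.026)):
    print("wedge",w.round(4),"along",((w-m)@u).round(4),"perp",((w-m)@n).round(4))
print("side rail L end",ray("side",285.5,273.5,.208).round(4))
f=6.5
# rack from side
print("rack side", ray("side",285+200/f,140+300/f,.17).round(4), ray("side",285+380/f,140+120/f,.17).round(4))
A=ray("top",345+165/f,165+247/f,.17);B=ray("top",345+597/f,165+437/f,.17);print("rack yaw",np.degrees(np.arctan2(-(A-B)[0],(A-B)[1])))
m2=(A+B)/2;u2=(A-B)/np.linalg.norm(A-B);n2=np.array([u2[1],-u2[0],0]);print("mid",m2)
for q in ((295,290),(505,387)):
    w=ray("top",345+q[0]/f,165+q[1]/f,.224);print("tab",w.round(4),(w-m2)@u2,(w-m2)@n2)
for p in ([.4439,-.3519,.203],[.4933,-.2525,.203]):print("side px",proj("side",p))
d=np.load("top0.npy");
for (x,y) in((422,224),(390,210),(292,200),(290,181),(300,160)):
    z=d[y,x];i=ctrl.camera_info("top");c=np.linalg.solve(i["K"],[x*z,y*z,z]);print(x,y,(i["T"]@np.r_[c,1])[:3].round(3))
```

```text
mid [0.5934 0.0569 0.2   ] yaw 7.887153154333575
wedge [0.5906 0.0659 0.026 ] along 0.0093 perp -0.0015
wedge [0.5871 0.0834 0.026 ] along 0.0271 perp -0.0026
side rail L end [0.559  0.2997 0.208 ]
rack side [ 0.5159 -0.1922  0.17  ] [ 0.4195 -0.4022  0.17  ]
rack yaw -25.331663610658566
mid [ 0.47079479 -0.30269935  0.17      ]
tab [ 0.4929 -0.2518  0.224 ] 0.05546798580431706 -0.0018088272224569915
tab [ 0.4437 -0.3509  0.224 ] -0.055193200915922114 -0.0038814370523485428
side px [336.95377572 157.20419605]
side px [322.75687781 169.98905324]
422 224 [ 0.445 -0.348  0.227]
390 210 [ 0.492 -0.25   0.226]
292 200 [0.555 0.068 0.023]
290 181 [0.594 0.061 0.207]
300 160 [0.617 0.02  0.408]
```

Run:
```python
from h import *
L=ray("top",216.2,193.5,.2);Rr=ray("top",366.2,169.4,.2);m=(L+Rr)/2;u=(L-Rr)/np.linalg.norm(L-Rr);n=np.array([u[1],-u[0],0])
def s(c,x,y,z=.026):
    w=ray(c,x,y,z);print(c,x,y,w.round(4),((w-m)@u).round(4),((w-m)@n).round(4))
s("top",292.2,190);s("top",295.5,214.5);s("top",290.3,214.7);s("top",300.5,213.3)
s("side",315.4,261);s("side",315.6,267.5);s("side",289.5,264.7);s("side",289.5,267.5)
for a,b in((0,0),(0,-.018),(.018,-.04),(-.018,-.04),(.018,-.09),(-.018,-.09)):
    for al in (.0093,.02):
        p=m+u*(al+a)+n*b;p[2]=.026;print(al,a,b,"side",proj("side",p).round(1),"top",proj("top",p).round(1))
s("side",285,235,.208);s("side",285,265,.208)
t=cv2.imread("pics/top0.png");s_=cv2.imread("pics/side0.png")
crop(t,280,180,312,220,18,"pics/t_w2.png");crop(s_,278,250,322,280,18,"pics/s_w2.png")
```

```text
top 292.2 190 [0.5906 0.0662 0.026 ] 0.0096 -0.0014
top 295.5 214.5 [0.5018 0.0561 0.026 ] 0.0117 -0.0908
top 290.3 214.7 [0.5015 0.0747 0.026 ] 0.0302 -0.0885
top 300.5 213.3 [0.5057 0.0381 0.026 ] -0.0066 -0.0894
side 315.4 261 [0.5039 0.0491 0.026 ] 0.0046 -0.0897
side 315.6 267.5 [0.5009 0.0805 0.026 ] 0.0361 -0.0884
side 289.5 264.7 [0.5887 0.07   0.026 ] 0.0136 -0.0028
side 289.5 267.5 [0.5871 0.0834 0.026 ] 0.0271 -0.0026
0.0093 0 0 side [288.7 263.9] top [292.2 189.6]
0.02 0 0 side [288.7 266.1] top [289.3 190.1]
0.0093 0 -0.018 side [294.1 263.5] top [293.  194.5]
0.02 0 -0.018 side [294.1 265.7] top [290.1 195. ]
0.0093 0.018 -0.04 side [300.8 266.7] top [289.  201.3]
0.02 0.018 -0.04 side [301. 269.] top [286.1 201.8]
0.0093 -0.018 -0.04 side [300.5 259.4] top [298.9 199.7]
0.02 -0.018 -0.04 side [300.6 261.5] top [296.  200.2]
0.0093 0.018 -0.09 side [315.9 265.6] top [291.2 215. ]
0.02 0.018 -0.09 side [316.1 267.9] top [288.2 215.5]
0.0093 -0.018 -0.09 side [315.2 258.3] top [301.1 213.4]
0.02 -0.018 -0.09 side [315.4 260.5] top [298.2 213.8]
side 285 235 [0.5818 0.1385 0.208 ] 0.0824 -0.0002
side 285 265 [0.5647 0.2671 0.208 ] 0.2122 0.0004
```

View pics/t_w2.png

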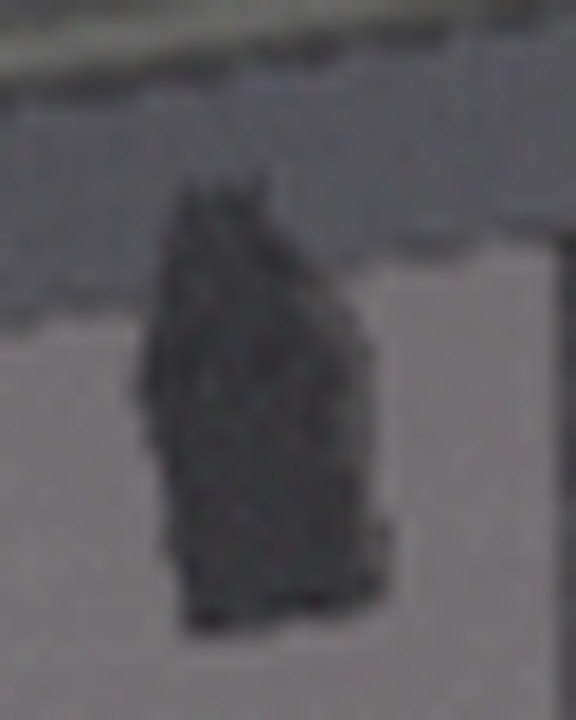

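View pics/s_w2.png

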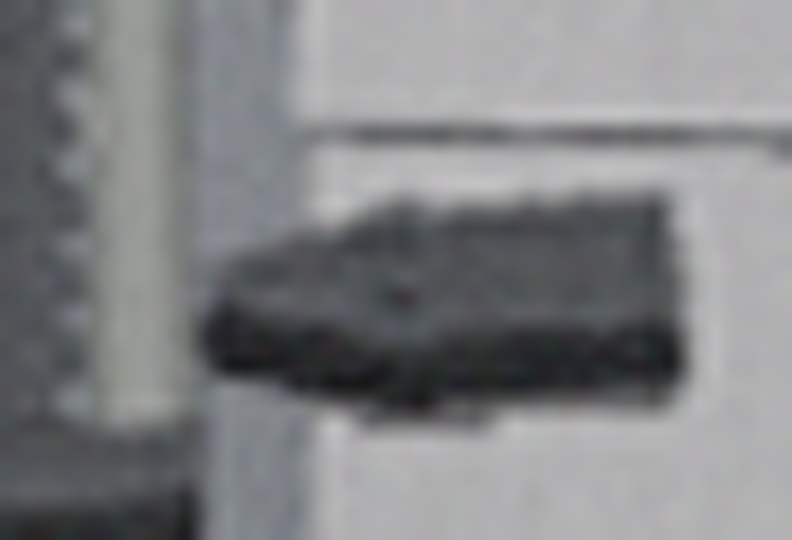

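Run:
```python
from h import *
print("seam top",ray("top",311.3,200,0).round(4),ray("top",312,215,0).round(4),"side",ray("side",300,257.35,0).round(4),ray("side",320,257.5,0).round(4))
# depth-based wedge & rail clouds
for c in("top","side"):
    d=np.load(c+"0.npy");i=ctrl.camera_info(c);v,u=np.mgrid[:400,:640]
    P=np.linalg.solve(i["K"],np.stack([u*d,v*d,d]).reshape(3,-1));P=(i["T"][:3,:3]@P+np.array(i["T"])[:3,3:4]).T
    m=np.array([.5934,.0569,0]);uu=np.array([-np.sin(np.radians(7.89)),np.cos(np.radians(7.89)),0]);n=np.array([uu[1],-uu[0],0])
    a=(P-m)@uu;b=(P-m)@n;ok=d.ravel()>0
    s=ok&(abs(a-.015)<.06)&(b>-.085)&(b<-.045)&(P[:,2]>.019)&(P[:,2]<.035)
    print(c,"wedge",s.sum(),a[s].min(),a[s].max(),a[s].mean(),np.median(P[s,2]))
    s=ok&(abs(a)<.3)&(b>-.12)&(b<-.03)&(P[:,2]<.01);print("table z",np.median(P[s,2]))
    s=ok&(abs(a)<.23)&(abs(b)<.015)&(P[:,2]>.19)&(P[:,2]<.22);print("rail",s.sum(),a[s].min(),a[s].max(),np.median(b[s]),np.median(P[s,2]))
    d2=d.copy()
```

```text
seam top [ 0.5558 -0.0012  0.    ] [ 0.5007 -0.0025  0.    ] side [0.5619 0.0038 0.    ] [0.4921 0.0023 0.    ]
top wedge 111 -0.004277091082174218 0.03176536793009065 0.013641493789653758 0.026941007858638955
table z 0.0010177776111395254
rail 723 -0.22875278879877986 0.22986794341984412 -0.0008479579495769194 0.2072371469324612
side wedge 100 -0.0031673389284983563 0.03946705882082911 0.019027258646584663 0.025255018147111452
table z -4.804102986943892e-05
rail 457 -0.2280768207164297 0.22934658281193515 -0.0006299912224864297 0.20614988581236093
```

```bash
cat >> h.py <<'E'
def st():
    o=ctrl.get_obs();M=R.from_rotvec(o["tool_rot"]).as_matrix()
    print("t%.2f"%o["t"],"p",np.round(o["tool_pos"],4),"q",np.round(o["q"],3),"F",np.round(o["contact_force"],1),"T",np.round(o["wrist_torque"],2),"op",round(float(o["opening"]),4))
    print("toolx",M[:,0].round(3),"yaz %.1f"%np.degrees(np.arctan2(M[1,1],M[0,1])),"lean %.1f"%np.degrees(np.arccos(-M[2,0])))
    return np.array(o["tool_pos"]),M
def go(t,az=None):
    p,M=st();s=M.T@(np.array(t)-p)/.04;d=0
    if az is not None: d=-(az-np.degrees(np.arctan2(M[1,1],M[0,1])))/5
    print("units",s.round(2),"turn",round(d,2),"dist",round(np.linalg.norm(s)*40),"mm")
E
python3 -c "
from h import *
go([.42,.1,.33],65)"
```

```text
t0.15 p [0.211  0.5878 0.2303] q [ 1.107  0.053  1.614  0.     1.476 -0.119] F [ 0.8 -0.9  0.5] T [-0.03  0.03 -0.  ] op 0.0854
toolx [-0.001 -0.001 -1.   ] yaz 70.2 lean 0.1
units [-2.48 -9.71  9.04] turn 1.05 dist 540 mm
```

drive_tool(
  commands="-1 -2.5 -9.7 9.0 0; -1 -2.5 -9.7 9.0 0; -1 -2.5 -9.7 9.0 0; -1 -2.5 -9.7 9.0 1; -1 -2.5 -9.7 9.0 1; -1 -2.5 -9.7 9.0 1; -1 -2.5 -9.7 9.0 1; -1 -2.5 -9.7 9.0 1",
  newtons=60,
)

```text
t: 0.82
tool_pos: [0.3398, 0.2851, 0.2933]
tool_rot: [0.338, 1.544, -0.338]
contact_force: [1.0, 0.6, 1.0]
opening: 0.0855
```

```bash
python3 -c "
from h import *
go([.43,-.03,.33],65);go([.445,-.35,.29],65)"
```

```text
t0.82 p [0.3398 0.2851 0.2933] q [ 0.53  -0.43   1.931 -0.     1.641 -0.609] F [1.  0.6 1. ] T [-0.06 -0.01 -0.03] op 0.0855
toolx [ 0. -0. -1.] yaz 65.3 lean 0.0
units [-0.92 -6.21  5.34] turn 0.06 dist 330 mm
t0.82 p [0.3398 0.2851 0.2933] q [ 0.53  -0.43   1.931 -0.     1.641 -0.609] F [1.  0.6 1. ] T [-0.06 -0.01 -0.03] op 0.0855
toolx [ 0. -0. -1.] yaz 65.3 lean 0.0
units [  0.08 -13.32   9.03] turn 0.06 dist 644 mm
```

drive_tool(
  commands="-1 -0.9 -6.2 5.3 0; -1 -0.9 -6.2 5.3 0; -1 -0.9 -6.2 5.3 0; -1 -0.9 -6.2 5.3 0; -1 -0.9 -6.2 5.3 0; -1 -0.9 -6.2 5.3 0; -1 -0.9 -6.2 5.3 0; -1 -0.9 -6.2 5.3 0",
)

```text
t: 1.48
tool_pos: [0.4284, -0.0296, 0.3294]
tool_rot: [0.34, 1.543, -0.34]
contact_force: [1.3, 0.2, 0.2]
opening: 0.0855
```

```bash
python3 -c "
from h import *
go([.42,-.35,.29],65)"
```

```text
t1.48 p [ 0.4284 -0.0296  0.3294] q [-0.242 -0.474  1.903 -0.     1.712 -1.38 ] F [1.3 0.2 0.2] T [-0.03  0.04  0.03] op 0.0855
toolx [ 0.001 -0.    -1.   ] yaz 65.2 lean 0.0
units [ 0.99 -7.36  3.17] turn 0.03 dist 323 mm
```

drive_tool(
  commands="-1 0.9 -7.1 3.7 0; -1 0.9 -7.1 3.7 0; -1 0.9 -7.1 3.7 0; -1 0.9 -7.1 3.7 0; -1 0.9 -7.1 3.7 0; -1 0.9 -7.1 3.7 0; -1 0.9 -7.1 3.7 0; -1 0.9 -7.1 3.7 0",
)

```text
t: 2.15
tool_pos: [0.4431, -0.3499, 0.292]
tool_rot: [0.341, 1.545, -0.34]
contact_force: [0.2, 0.9, 1.4]
opening: 0.0855
```

Run:
```python
from h import *
go([.445,-.349,.19],65)
for c in("wrist","top"):
    print(proj(c,[.445,-.349,.224]),proj(c,[.4708,-.3027,.178]))
    p,d=ctrl.get_image(c);cv2.imwrite(f"pics/{c}1.png",p)
    if c=="top":crop(p,365,165,465,255,8,"pics/top1c.png")
```

```text
t2.15 p [ 0.4431 -0.3499  0.292 ] q [-8.000e-01 -1.190e-01  1.681e+00 -1.000e-03  1.581e+00 -1.937e+00] F [0.2 0.9 1.4] T [ 0.03  0.02 -0.04] op 0.0855
toolx [-0.001  0.    -1.   ] yaz 65.1 lean 0.1
units [2.55 0.04 0.04] turn 0.03 dist 102 mm
[319.95689512 212.0648944 ] [374.62014701 198.52233209]
[422.0580362  224.12887545] [404.02415246 217.39113066]
```

View pics/wrist1.png

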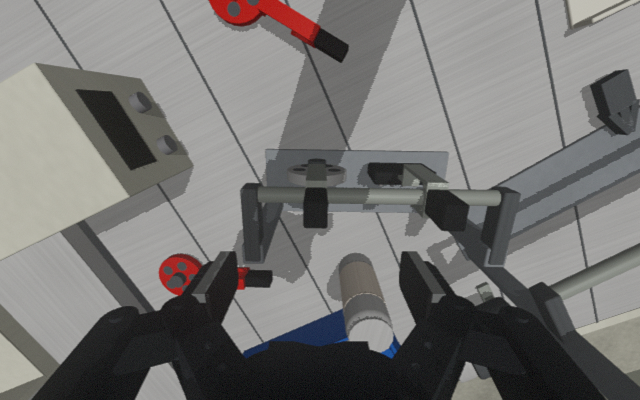

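drive_tool(
  commands="-1 1 0.05 0 0; -1 2 0.05 0 0; -1 2.5 0.05 0 0; -1 2.5 0.05 0 0; 1 2.5 0.05 0 0; 1 2.5 0.05 0 0; 1 2.5 0.05 0 0; 1 2.5 0.05 0 0",
  newtons=60,
)

```text
t: 2.92
tool_pos: [0.4458, -0.346, 0.1961]
tool_rot: [0.336, 1.54, -0.34]
contact_force: [-0.3, 0.1, -0.2]
opening: 0.0387
```

drive_tool(
  commands="1 0 0 0 0; 1 0 0 0 0; 1 0 0 0 0",
)

```text
t: 3.17
tool_pos: [0.4456, -0.346, 0.1956]
tool_rot: [0.337, 1.541, -0.34]
contact_force: [-0.6, -0.2, 5.8]
opening: 0.019
```

Run:
```python
from h import *
st()
p,d=ctrl.get_image("wrist");cv2.imwrite("pics/wrist2.png",p)
```

```text
t3.17 p [ 0.4456 -0.346   0.1956] q [-0.792 -0.07   1.795  0.     1.413 -1.931] F [-0.6 -0.2  5.8] T [-0.1   0.08 -0.05] op 0.019
toolx [ 0.003 -0.003 -1.   ] yaz 65.2 lean 0.2
```

View pics/wrist2.png

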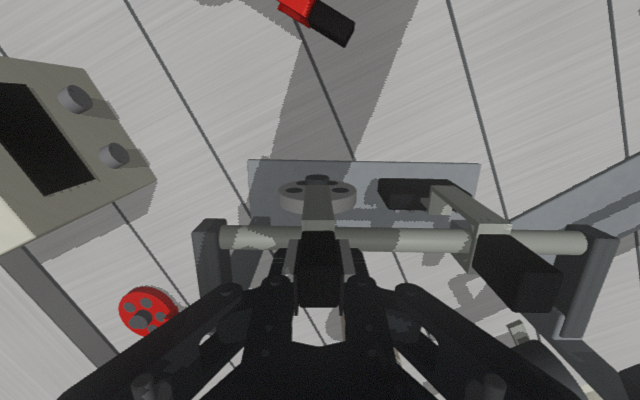

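drive_tool(
  commands="1 -0.5 0 0 0; 1 -1.1 0 0 0; 1 -1.1 0 0 0; 1 -1.1 0 0 0; 1 -1.1 0 -0.7 0; 1 -1.1 0 -1.5 0; 1 -1.1 0 -1.5 0; 1 -1.1 0 -1.5 0",
  newtons=80,
)

```text
t: 3.88
tool_pos: [0.3886, -0.3185, 0.234]
tool_rot: [0.342, 1.547, -0.337]
contact_force: [-0.5, -0.2, -3.1]
opening: 0.0189
```

Run:
```python
from h import *
st()
p,d=ctrl.get_image("side");crop(p,270,110,390,240,4.5,"pics/side3.png")
```

```text
t3.88 p [ 0.3886 -0.3185  0.234 ] q [-0.835 -0.246  1.886  0.     1.505 -1.973] F [-0.5 -0.2 -3.1] T [-0.02 -0.04 -0.03] op 0.0189
toolx [-0.003  0.003 -1.   ] yaz 65.2 lean 0.2
```

View pics/side3.png

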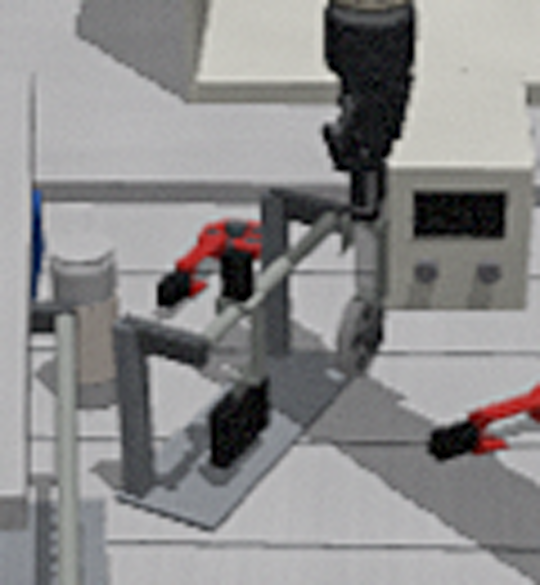

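Run:
```python
import numpy as np
from scipy.optimize import least_squares
D=[(1.107,.053,1.614,.211,.5878,.2303),(.53,-.43,1.931,.3398,.2851,.2933),(-.242,-.474,1.903,.4284,-.0296,.3294),(-.8,-.119,1.681,.4431,-.3499,.292),(-.792,-.07,1.795,.4456,-.346,.1956),(-.835,-.246,1.886,.3886,-.3185,.234)]
def f(x):
    a,b,r0,h,g,d=x;o=[]
    for q1,q2,q3,X,Y,Z in D:
        # forearm dir angle from vertical
        s=q2+q3
        r=r0+a*np.sin(q2)+b*np.sin(s)+g*np.cos(s); z=h+a*np.cos(q2)+b*np.cos(s)-g*np.sin(s)
        o+=[np.cos(q1)*X+np.sin(q1)*Y-r,-np.sin(q1)*X+np.cos(q1)*Y-d,Z-z]
    return o
s=least_squares(f,[.45,.45,0,.1,0,.07]);print(s.x.round(4),np.abs(s.fun).max())
```

```text
[ 0.4256  0.6105 -0.0009 -0.0424  0.094   0.0741] 0.0011119871299291595
```

drive_tool(
  commands="1 -1 0 0 0; 1 -2 0 0 0; 1 -3 0 0 -1; 1 -4 0 0 -2; 1 -5 0 0 -3; 1 -5 0 0 -4; 1 -5 0 0 -5; 1 -5 0 0 -6.6",
)

```text
t: 4.6
tool_pos: [0.3913, -0.3207, 0.4379]
tool_rot: [-0.107, 1.567, 0.105]
contact_force: [0.7, -0.1, -3.9]
opening: 0.0185
```

Run:
```python
from h import *
go([.43,.12,.45],98)
```

```text
t4.60 p [ 0.3913 -0.3207  0.4379] q [-0.834 -0.27   1.574  0.     1.836 -2.539] F [ 0.7 -0.1 -3.9] T [-0.04  0.04  0.06] op 0.0185
toolx [ 0.001 -0.001 -1.   ] yaz 97.7 lean 0.1
units [-0.31 10.79  2.44] turn -0.06 dist 443 mm
```

drive_tool(
  commands="1 -6 11.2 2.5 0; 1 -6 11.2 2.5 0; 1 -6 11.2 2.5 0; 1 -6 11.2 2.5 0; 1 -6 11.2 2.5 0; 1 -6 11.2 2.5 0; 1 -6 11.2 2.5 0; 1 -6 11.2 2.5 0",
)

```text
t: 5.27
tool_pos: [0.4176, -0.024, 0.5923]
tool_rot: [-0.101, 1.568, 0.102]
contact_force: [2.1, 0.2, -2.5]
opening: 0.0185
```

Run:
```python
from h import *
go([.435,.136,.68],98)
```

```text
t5.27 p [ 0.4176 -0.024   0.5923] q [-0.236 -0.38   1.4    0.     2.122 -1.936] F [ 2.1  0.2 -2.5] T [-0.02 -0.06  0.02] op 0.0185
toolx [ 0.  0. -1.] yaz 97.4 lean 0.0
units [-2.19  3.91  0.95] turn -0.12 dist 183 mm
```

drive_tool(
  commands="1 -2.2 3.9 1 -0.1; 1 -2.2 3.9 1 -0.1; 1 -2.2 3.9 1 -0.1; 1 -2.2 3.9 1 -0.1; 1 -2.2 3.9 1 -0.1",
)

```text
t: 5.68
tool_pos: [0.4373, 0.1381, 0.6815]
tool_rot: [-0.111, 1.565, 0.114]
contact_force: [0.8, -1.1, -2.6]
opening: 0.0183
```

drive_tool(
  commands="1 0 0 9 0; 1 0 0 9 0; 1 0 0 9 0; 1 0 0 9 0; 1 0 0 9 0; 1 0 0 9 0; 1 0 0 9 0; 1 0 0 9 0",
)

```text
t: 6.35
tool_pos: [0.7434, 0.176, 0.6671]
tool_rot: [-0.108, 1.563, 0.11]
contact_force: [28.4, 2.1, 29.8]
opening: 0.0187
```

Run:
```python
from h import *
st()
```

```text
t6.35 p [0.7434 0.176  0.6671] q [ 1.350e-01  6.950e-01  5.400e-02  2.000e-03  2.386e+00 -1.573e+00] F [28.4  2.1 29.8] T [ 0.62 -3.33 -0.04] op 0.0187
toolx [ 0.005  0.002 -1.   ] yaz 97.9 lean 0.3
```

drive_tool(
  commands="1 0 0 -0.2 0; 1 0 0 -0.2 0; 1 0 0 -0.2 0",
)

```text
t: 6.6
tool_pos: [0.7373, 0.1749, 0.6622]
tool_rot: [-0.108, 1.571, 0.109]
contact_force: [-0.2, 0.2, -1.0]
opening: 0.0184
```

Run:
```python
from h import *
st()
```

```text
t6.60 p [0.7373 0.1749 0.6622] q [ 1.350e-01  6.400e-01  1.500e-01  1.000e-03  2.355e+00 -1.574e+00] F [-0.2  0.2 -1. ] T [-0.04  0.04 -0.03] op 0.0184
toolx [-0.003  0.001 -1.   ] yaz 97.9 lean 0.2
```

Run:
```python
from h import *
def cloud(c,d):
    i=ctrl.camera_info(c);v,u=np.mgrid[:400,:640];d=d.astype(float)
    P=np.linalg.solve(i["K"],np.stack([u*d,v*d,d]).reshape(3,-1));P=(i["T"][:3,:3]@P+np.array(i["T"])[:3,3:4]).T
    return P[d.ravel()>0]
P=cloud("side",np.load("side0.npy"))
M=R.from_rotvec([.269,1.554,-.272]).as_matrix();t=np.array([.211,.588,.2303])
Q=(P-t)@M
for h0 in np.arange(-.02,.40,.02):
    s=(-Q[:,0]>h0)&(-Q[:,0]<h0+.02)&(abs(Q[:,1])<.15)&(abs(Q[:,2])<.2)
    if s.sum()>3: print("h%.2f"%h0,s.sum(),"y",Q[s,1].min().round(3),Q[s,1].max().round(3),"z",Q[s,2].min().round(3),Q[s,2].max().round(3))
```

```text
h0.00 8 y -0.044 0.052 z -0.012 0.009
h0.02 43 y 0.048 0.057 z -0.012 0.009
h0.06 129 y 0.036 0.076 z -0.017 0.016
h0.08 190 y 0.01 0.073 z -0.02 0.017
h0.10 323 y 0.013 0.071 z -0.02 0.019
h0.12 187 y 0.007 0.039 z -0.037 0.036
h0.14 316 y 0.002 0.038 z -0.038 0.037
h0.16 454 y -0.005 0.038 z -0.038 0.036
h0.18 255 y 0.001 0.038 z -0.037 0.036
h0.20 373 y -0.007 0.037 z -0.037 0.036
h0.22 282 y 0.007 0.039 z -0.036 0.036
h0.24 514 y -0.118 0.042 z -0.071 0.058
h0.26 916 y -0.136 0.049 z -0.073 0.064
h0.28 1429 y -0.14 0.05 z -0.074 0.067
h0.30 2525 y -0.15 0.044 z -0.073 0.064
h0.32 1935 y -0.15 0.024 z -0.072 0.057
h0.34 51 y -0.15 -0.137 z -0.039 -0.006
```

Run:
```python
from h import *
print("duct R end",ray("top",305,237,.036),ray("top",305,255,.036),"rack corner",ray("top",345+80/6.5,165+297/6.5,.008),"bar L", proj("top",[.5,-.06,0]),proj("top",[.36,-.08,0]))
go([.46,-.02,.45])
```

```text
duct R end [0.42014189 0.02341266 0.036     ] [0.3567162  0.02475713 0.036     ] rack corner [ 0.51172242 -0.16760066  0.008     ] bar L [327.76190267 214.8134805 ] [334.29796831 253.23289759]
t6.60 p [0.7373 0.1749 0.6622] q [ 1.350e-01  6.400e-01  1.500e-01  1.000e-03  2.355e+00 -1.574e+00] F [-0.2  0.2 -1. ] T [-0.04  0.04 -0.03] op 0.0184
toolx [-0.003  0.001 -1.   ] yaz 97.9 lean 0.2
units [ 5.32 -3.88 -7.53] turn 0 dist 400 mm
```

drive_tool(
  commands="1 0 -1 -2 0; 1 0 -1.6 -4 0; 1 0.4 -2.4 -6 0; 1 1 -3 -7 0; 1 2 -3.5 -7 0; 1 3 -4 -7 0; 1 4 -4.5 -7 0; 1 5 -5 -7 0",
)

```text
t: 7.27
tool_pos: [0.5169, 0.0027, 0.5693]
tool_rot: [-0.112, 1.536, 0.106]
contact_force: [0.5, -0.4, -2.7]
opening: 0.0183
```

Run:
```python
from h import *
go([.52,-.065,.19],98)
```

```text
t7.27 p [0.5169 0.0027 0.5693] q [-0.141 -0.199  1.296  0.003  2.012 -1.849] F [ 0.5 -0.4 -2.7] T [-0.07 -0.05  0.02] op 0.0183
toolx [ 0.032 -0.001 -0.999] yaz 98.0 lean 1.9
units [ 9.48 -1.63 -0.46] turn -0.01 dist 385 mm
```

drive_tool(
  commands="1 9 -1.7 -0.3 0; 1 9 -1.7 -0.3 0; 1 9 -1.7 -0.3 0; 1 9 -1.7 -0.3 0; 1 9 -1.7 -0.3 0; 1 9 -1.7 -0.3 0; 1 9 -1.7 -0.3 0; 1 9 -1.7 -0.3 0",
)

```text
t: 7.93
tool_pos: [0.5256, -0.0605, 0.2389]
tool_rot: [-0.112, 1.541, 0.105]
contact_force: [0.2, -0.2, -2.5]
opening: 0.0181
```

Run:
```python
from h import *
go([.52,-.065,.175],98)
p,d=ctrl.get_image("side");cv2.imwrite("pics/s4.png",p);crop(p,230,110,400,300,3.1,"pics/s4c.png")
```

```text
t7.93 p [ 0.5256 -0.0605  0.2389] q [-0.257 -0.203  1.842  0.004  1.475 -1.967] F [ 0.2 -0.2 -2.5] T [-0.   -0.02  0.03] op 0.0181
toolx [ 0.027 -0.003 -1.   ] yaz 97.9 lean 1.6
units [ 1.59 -0.08 -0.2 ] turn -0.01 dist 64 mm
```

View pics/s4c.png

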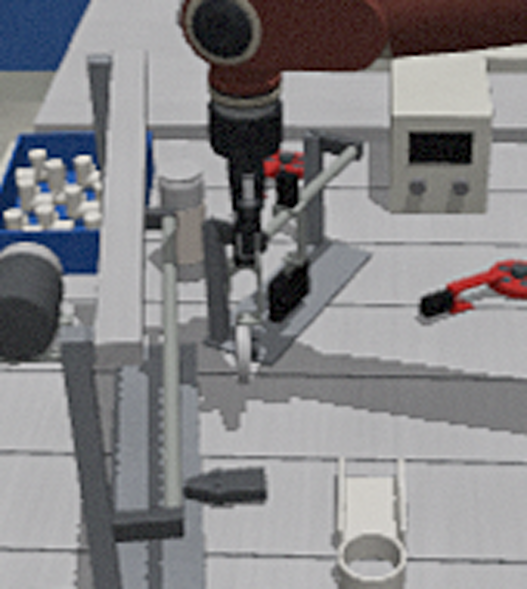

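drive_tool(
  commands="1 0.8 0 0 0; 1 1.4 0 0 0; 1 1.6 0 0 0; 1 1.65 0 0 0; 1 1.7 0 0 0; 1 1.7 0 0 0",
  newtons=25,
)

```text
t: 8.48
tool_pos: [0.5263, -0.0598, 0.1707]
tool_rot: [-0.11, 1.548, 0.107]
contact_force: [-2.9, -0.2, 7.2]
opening: 0.0191
```

Run:
```python
from h import *
st()
```

```text
t8.48 p [ 0.5263 -0.0598  0.1707] q [-0.256 -0.146  1.907  0.005  1.36  -1.966] F [-2.9 -0.2  7.2] T [0.31 0.87 0.02] op 0.0191
toolx [ 0.02  -0.001 -1.   ] yaz 97.9 lean 1.2
```

drive_tool(
  commands="1 0.05 0 -0.3 0; 1 0.05 0 -0.6 0; 1 0.05 0 -0.9 0; 1 0.05 0 -0.9 0",
  newtons=20,
)

```text
t: 8.82
tool_pos: [0.4917, -0.0655, 0.1693]
tool_rot: [-0.111, 1.542, 0.105]
contact_force: [-0.3, 0.4, 7.9]
opening: 0.0188
```

Run:
```python
from h import *
st()
p,d=ctrl.get_image("side");crop(p,260,150,370,270,4.9,"pics/s5c.png")
```

```text
t8.82 p [ 0.4917 -0.0655  0.1693] q [-0.285 -0.236  1.988  0.005  1.364 -1.995] F [-0.3  0.4  7.9] T [ 0.19 -0.19 -0.01] op 0.0188
toolx [ 0.027 -0.002 -1.   ] yaz 97.9 lean 1.5
```

View pics/s5c.png

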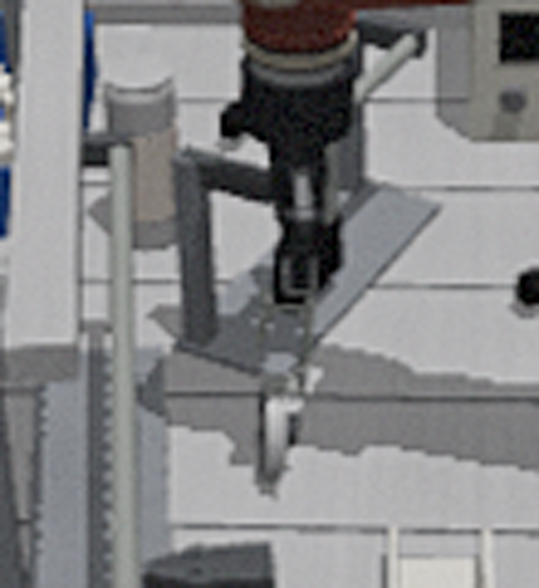

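drive_tool(
  commands="1 0.1 0 -0.4 0; 1 0.17 0 -0.8 0; 1 0.3 0 -1.2 0; 1 0.46 0 -1.6 0; 1 0.65 0 -1.95 0; 1 0.87 0 -2.3 0; 1 0.87 0 -2.3 0",
  newtons=20,
)

```text
t: 9.45
tool_pos: [0.3984, -0.0784, 0.1308]
tool_rot: [-0.111, 1.549, 0.105]
contact_force: [-4.5, 0.2, 10.7]
opening: 0.0184
```

Run:
```python
from h import *
st()
p,d=ctrl.get_image("side");crop(p,260,150,400,300,4,"pics/s6c.png")
```

```text
t9.45 p [ 0.3984 -0.0784  0.1308] q [-0.381 -0.453  2.217  0.005  1.358 -2.091] F [-4.5  0.2 10.7] T [0.34 0.08 0.11] op 0.0184
toolx [ 0.019 -0.003 -1.   ] yaz 97.9 lean 1.1
```

View pics/s6c.png

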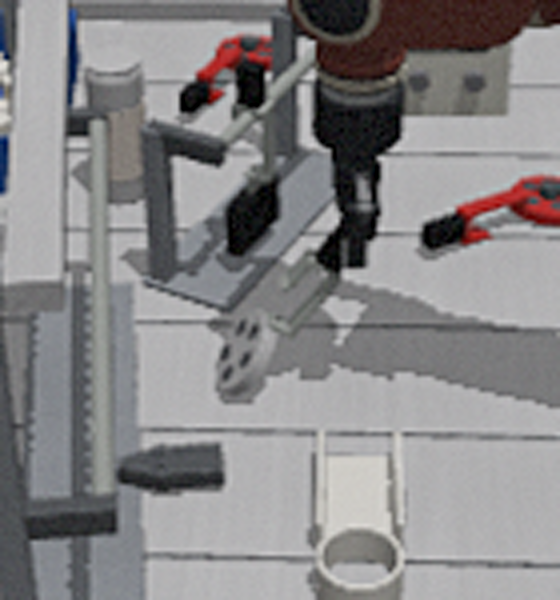

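drive_tool(
  commands="1 0.2 0 -0.2 0; 1 0.4 0 -0.4 0; 1 0.52 0 -0.55 0; 1 0.52 0 -0.55 0",
)

```text
t: 9.83
tool_pos: [0.378, -0.082, 0.1102]
tool_rot: [-0.112, 1.548, 0.103]
contact_force: [-5.9, -0.4, 10.9]
opening: 0.0188
```

drive_tool(
  commands="1 0 0 0 0; 1 0 0 0 0; 1 0 0 0 0; 1 -0.5 0 0.2 0; 1 -1 0 0.2 0; 1 -1.5 0 0.2 0",
  newtons=110,
)

```text
t: 10.33
tool_pos: [0.3835, -0.0795, 0.1684]
tool_rot: [-0.11, 1.553, 0.107]
contact_force: [0.5, -0.5, -2.9]
opening: 0.0185
```

Run:
```python
from h import *
st()
p,d=ctrl.get_image("side");cv2.imwrite("pics/s7.png",p);np.save("s7.npy",d);crop(p,260,150,400,280,5,"pics/s7c.png")
```

```text
t10.33 p [ 0.3835 -0.0795  0.1684] q [-0.398 -0.533  2.206  0.005  1.454 -2.108] F [ 0.5 -0.5 -2.9] T [-0.03  0.21 -0.01] op 0.0185
toolx [ 0.015 -0.001 -1.   ] yaz 97.9 lean 0.9
```

View pics/s7c.png

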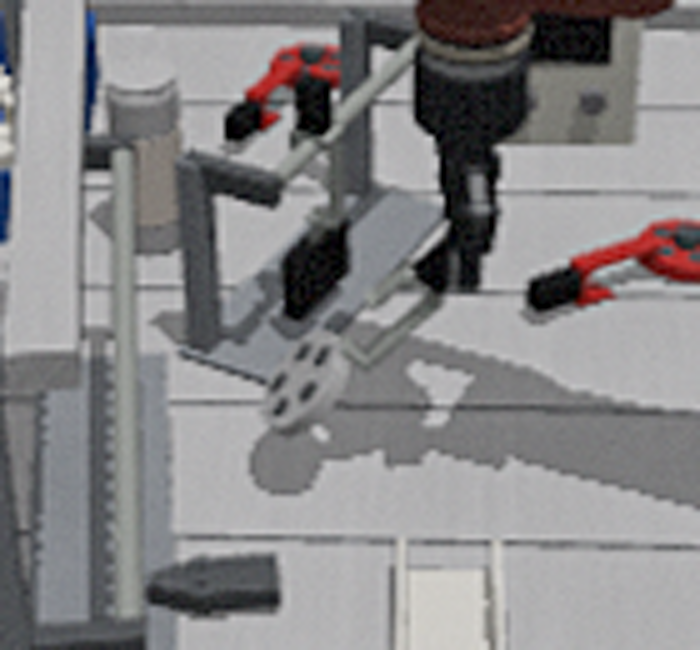

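```bash
cat >> h.py <<'E'
def cloud(c,d):
    i=ctrl.camera_info(c);v,u=np.mgrid[:400,:640];d=d.astype(float)
    P=np.linalg.solve(i["K"],np.stack([u*d,v*d,d]).reshape(3,-1));P=(i["T"][:3,:3]@P+np.array(i["T"])[:3,3:4]).T
    return P[d.ravel()>0]
def car(org,th,az,pts):
    # carrier pts (x,y,z) m -> world, tilt th deg (top toward robot), az deg = yaw of carrier
    a=np.radians(az);e=np.array([np.cos(a),np.sin(a),0]);w=np.array([-np.sin(a),np.cos(a),0]);k=np.array([0,0,1.]);t=np.radians(th)
    X=np.cos(t)*e+np.sin(t)*k;Z=-np.sin(t)*e+np.cos(t)*k
    return [np.asarray(org)+p[0]*X+p[1]*w+p[2]*Z for p in pts]
E
python3 - <<'E'
from h import *
p,M=st();Q=(cloud("side",np.load("s7.npy"))-p)@M
s=(abs(Q[:,1])<.05)&(Q[:,2]>-.05)&(Q[:,2]<.2)&(Q[:,0]<.16)&(Q[:,0]>-.08)
q=Q[s];im=np.full((480,500,3),255,np.uint8)
for a in q:
    c=int((a[2]+.05)*2000);r=int((a[0]+.08)*2000)
    col=(0,0,255) if a[1]>.02 else ((0,160,0) if a[1]>-.01 else (255,0,0))
    cv2.circle(im,(c,r),2,col,-1)
cv2.circle(im,(100,160),5,(0,0,0),1)
cv2.imwrite("pics/cl7.png",im)
E
```

```text
t10.38 p [ 0.3859 -0.0804  0.1733] q [-0.398 -0.536  2.2    0.005  1.455 -2.108] F [ 2.  -0.7  0.9] T [-0.03  0.08  0.05] op 0.0183
toolx [ 0.023 -0.004 -1.   ] yaz 97.9 lean 1.3
```

View pics/cl7.png

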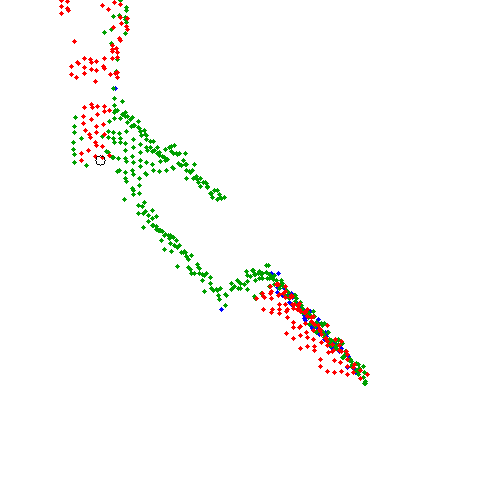

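```bash
cat >> h.py <<'E'
m=np.array([.5934,.0569,.2]);_a=np.radians(7.89);u=np.array([-np.sin(_a),np.cos(_a),0]);n=np.array([np.cos(_a),np.sin(_a),0]);k=np.array([0,0,1.])
def rp(al,x,z): return m+u*al+n*x*1e-3+k*z*1e-3
E
python3 - <<'E'
from h import *
P=cloud("top",np.load("top0.npy"))
a=(P-m)@u;b=(P-m)@n
s=(abs(a)<.23)&(abs(b)<.012)&(P[:,2]>.195)&(P[:,2]<.22);f=np.polyfit(a[s],b[s],1);print("rail resid slope deg",np.degrees(f[0]),"off mm",f[1]*1e3)
s=(abs(a)<.2)&(abs(b)<.09)&(P[:,2]>.36);print("bar",b[s].min(),b[s].max(),np.median(P[s,2]))
for al in(-.2,-.15,-.1,0,.1): 
    r=s&(abs(a-al)<.02);print(al,np.percentile(b[r],[1,99]).round(4))
go(rp(-.155,-190,10),97.9);go(rp(-.155,-101.8,6.9))
E
```

```text
rail resid slope deg -0.23148513808065338 off mm -0.6315127669811007
bar 0.00914560106619747 0.04771465093204309 0.4076478105921595
-0.2 [0.011  0.0472]
-0.15 [0.0109 0.0468]
-0.1 [0.0106 0.0464]
0 [0.0105 0.0458]
0.1 [0.0099 0.0456]
t10.38 p [ 0.3859 -0.0804  0.1733] q [-0.398 -0.536  2.2    0.005  1.455 -2.108] F [ 2.  -0.7  0.9] T [-0.03  0.08  0.05] op 0.0183
toolx [ 0.023 -0.004 -1.   ] yaz 97.9 lean 1.3
units [-0.89 -1.19  0.88] turn 0.01 dist 69 mm
t10.38 p [ 0.3859 -0.0804  0.1733] q [-0.398 -0.536  2.2    0.005  1.455 -2.108] F [ 2.  -0.7  0.9] T [-0.03  0.08  0.05] op 0.0183
toolx [ 0.023 -0.004 -1.   ] yaz 97.9 lean 1.3
units [-0.76 -1.2   3.08] turn 0 dist 136 mm
```

drive_tool(
  commands="1 -0.8 -0.6 0.3 0; 1 -0.9 -1.2 0.9 0; 1 -0.9 -1.2 1.5 0; 1 -0.8 -1.2 2.2 0; 1 -0.76 -1.2 2.8 0; 1 -0.76 -1.2 3.0 0; 1 -0.76 -1.2 3.0 0",
)

```text
t: 10.97
tool_pos: [0.509, -0.11, 0.1966]
tool_rot: [-0.11, 1.556, 0.109]
contact_force: [-0.6, 1.0, -2.6]
opening: 0.018
```

Run:
```python
from h import *
p,M=st()
pic,d=ctrl.get_image("side");cv2.imwrite("pics/s8.png",pic);crop(pic,240,140,380,270,5,"pics/s8c.png")
Q=cloud("side",d);A=rp(-.155,0,0)
a=(Q-A)@u;b=(Q-A)@n;c=(Q-A)@k
s=(abs(a)<.05)&(b>-.2)&(b<.08)&(c>-.2)&(c<.3)
im=np.full((560,560,3),255,np.uint8)
for x,z,al in zip(b[s],c[s],a[s]): cv2.circle(im,(int((x+.2)*2000),int((.12-z)*2000)),2,(0,0,255) if al>.02 else ((0,160,0) if al>-.012 else (255,0,0)),-1)
cv2.circle(im,(400,240),16,(0,0,0),1);cv2.imwrite("pics/cl8.png",im)
go(rp(-.155,-62.8,41.1),97.9);go(rp(-.155,-34.6,11.4))
```

```text
t10.97 p [ 0.509  -0.11    0.1966] q [-0.358 -0.184  1.897  0.005  1.418 -2.069] F [-0.6  1.  -2.6] T [-0.01  0.27 -0.02] op 0.018
toolx [ 0.012  0.    -1.   ] yaz 98.0 lean 0.7
t11.02 p [ 0.5077 -0.11    0.1961] q [-0.359 -0.186  1.899  0.004  1.418 -2.07 ] F [-0.5 -0.4 -3.3] T [-0.06  0.23  0.06] op 0.0184
toolx [ 0.011  0.001 -1.   ] yaz 98.0 lean 0.6
units [-1.11 -0.04  1.14] turn 0.01 dist 64 mm
t11.02 p [ 0.5077 -0.11    0.1961] q [-0.359 -0.186  1.899  0.004  1.418 -2.07 ] F [-0.5 -0.4 -3.3] T [-0.06  0.23  0.06] op 0.0184
toolx [ 0.011  0.001 -1.   ] yaz 98.0 lean 0.6
units [-0.36 -0.04  1.83] turn 0 dist 75 mm
```

View pics/s8c.png

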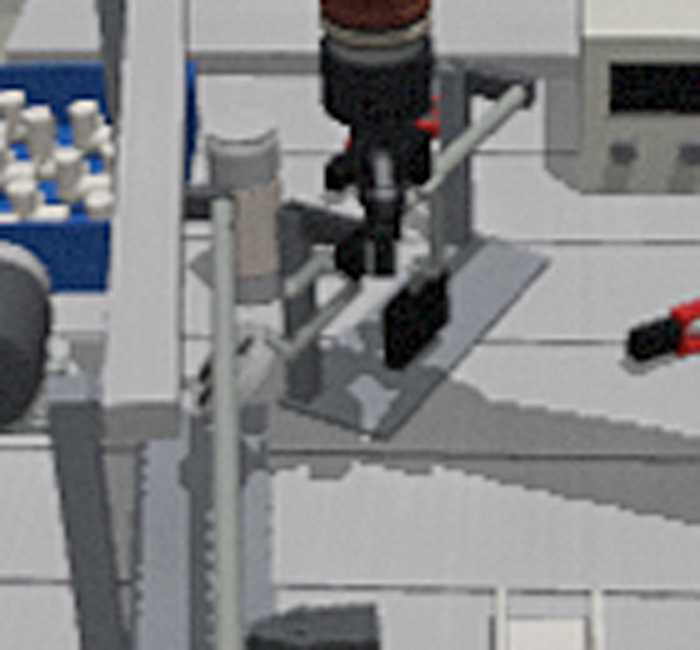

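View pics/cl8.png

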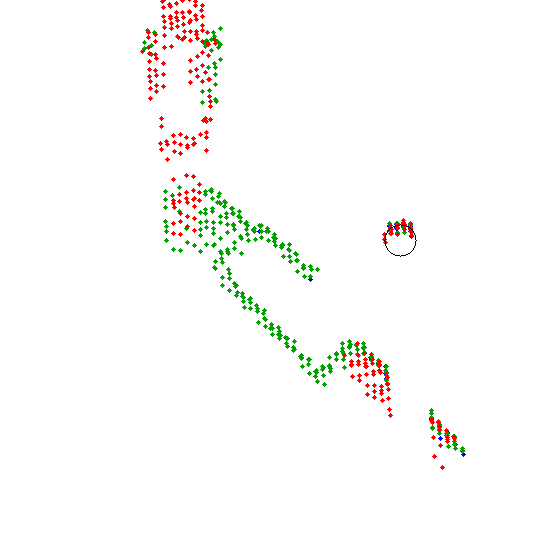

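drive_tool(
  commands="1 -0.35 0 0.35 0; 1 -0.7 0 0.7 0; 1 -1.02 0 1.03 0; 1 -1.02 0 1.03 0; 1 -1.02 0 1.03 0",
)

```text
t: 11.43
tool_pos: [0.547, -0.1046, 0.237]
tool_rot: [-0.108, 1.557, 0.108]
contact_force: [-0.8, -0.7, -3.1]
opening: 0.0185
```

```bash
cat >> h.py <<'E'
def prof(al,fn,cam="side"):
    p,M=st()
    pic,d=ctrl.get_image(cam);cv2.imwrite(fn+"_p.png",pic)
    Q=cloud(cam,d);A=rp(al,0,0);a=(Q-A)@u;b=(Q-A)@n;c=(Q-A)@k
    s=(abs(a)<.05)&(b>-.2)&(b<.08)&(c>-.2)&(c<.3)
    im=np.full((640,560,3),255,np.uint8)
    for x,z,al in zip(b[s],c[s],a[s]): cv2.circle(im,(int((x+.2)*2000),int((.2-z)*2000)),2,(0,0,255) if al>.02 else ((0,160,0) if al>-.012 else (255,0,0)),-1)
    cv2.circle(im,(400,400),16,(0,0,0),1);cv2.rectangle(im,(420,0),(492,42),(0,0,0),1);cv2.imwrite(fn+".png",im)
    return pic,d
E
python3 - <<'E'
from h import *
prof(-.155,"pics/cl9")
E
```

```text
t11.43 p [ 0.547  -0.1046  0.237 ] q [-0.325 -0.12   1.772  0.004  1.48  -2.034] F [-0.8 -0.7 -3.1] T [-0.11  0.25 -0.1 ] op 0.0185
toolx [ 0.011  0.001 -1.   ] yaz 97.9 lean 0.6
```

View pics/cl9.png

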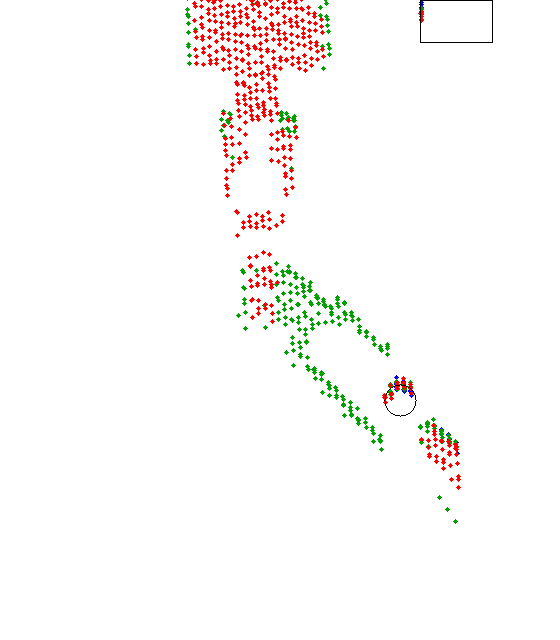

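drive_tool(
  commands="1 -0.1 0 0.1 0; 1 -0.1 0 0.1 0; 1 0.1 0 0.3 0; 1 0.3 0 0.49 0; 1 0.5 0 0.68 0; 1 0.5 0 0.68 0",
)

```text
t: 11.98
tool_pos: [0.5738, -0.0998, 0.2115]
tool_rot: [-0.106, 1.564, 0.111]
contact_force: [-0.3, -0.2, -4.0]
opening: 0.0183
```

Run:
```python
from h import *
prof(-.155,"pics/cl10")
```

```text
t11.98 p [ 0.5738 -0.0998  0.2115] q [-0.302 -0.037  1.736  0.005  1.44  -2.012] F [-0.3 -0.2 -4. ] T [-0.05  0.29 -0.  ] op 0.0183
toolx [ 0.004  0.004 -1.   ] yaz 97.9 lean 0.3
```

View pics/cl10.png

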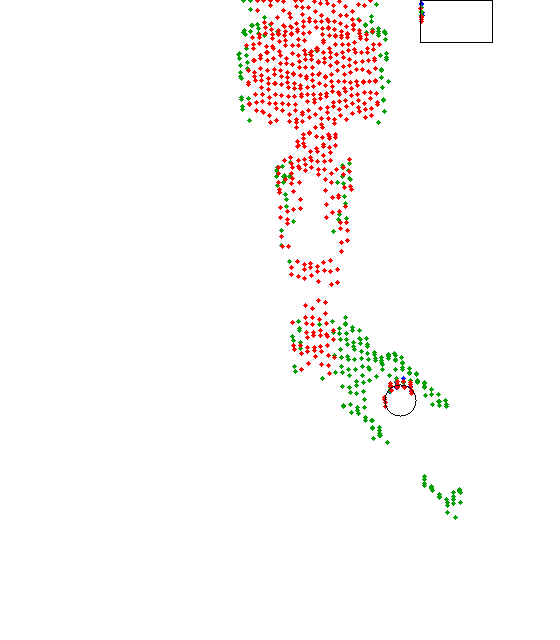

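drive_tool(
  commands="1 0.05 0 0.08 0; 1 0.1 0 0.16 0; 1 0.1 0 0.16 0; 1 0.1 0 0.16 0",
  newtons=40,
)

```text
t: 12.37
tool_pos: [0.5807, -0.0996, 0.2115]
tool_rot: [-0.107, 1.56, 0.109]
contact_force: [-0.1, -0.5, -2.6]
opening: 0.0183
```

Run:
```python
from h import *
prof(-.155,"pics/cl11")
```

```text
t12.37 p [ 0.5807 -0.0996  0.2115] q [-0.298 -0.024  1.724  0.004  1.434 -2.008] F [-0.1 -0.5 -2.6] T [-0.06  0.24 -0.02] op 0.0183
toolx [ 0.008  0.002 -1.   ] yaz 97.9 lean 0.5
```

View pics/cl11.png

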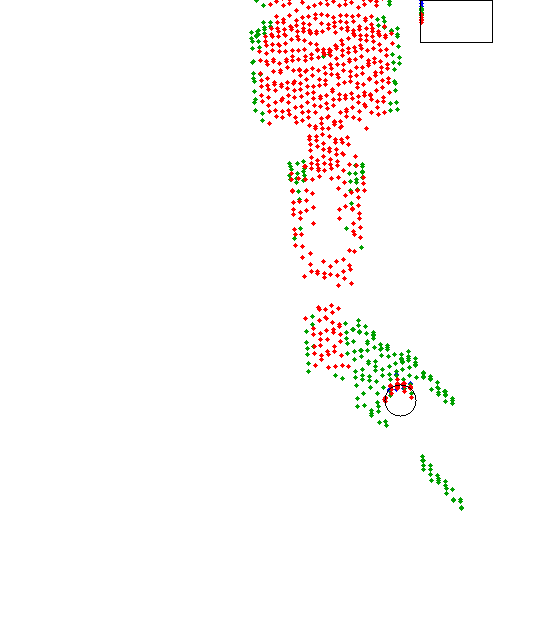

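drive_tool(
  commands="1 0.05 0 0 0; 1 0.1 0 0 0; 1 0.1 0 0 0; 0 0.1 0 0 0; -1 0.1 0 0 0; -1 0.1 0 0 0; -1 0.1 0 0 0; -1 0.1 0 0 0",
)

```text
t: 13.08
tool_pos: [0.5808, -0.0996, 0.2079]
tool_rot: [-0.107, 1.559, 0.109]
contact_force: [0.3, -0.8, -0.6]
opening: 0.0779
```

Run:
```python
from h import *
pic,d=prof(-.155,"pics/cl12");crop(pic,240,140,380,270,5,"pics/s12c.png")
```

```text
t13.08 p [ 0.5808 -0.0996  0.2079] q [-0.298 -0.022  1.728  0.004  1.427 -2.008] F [ 0.3 -0.8 -0.6] T [-0.03  0.   -0.05] op 0.0779
toolx [ 0.009  0.002 -1.   ] yaz 97.9 lean 0.5
```

View pics/cl12.png

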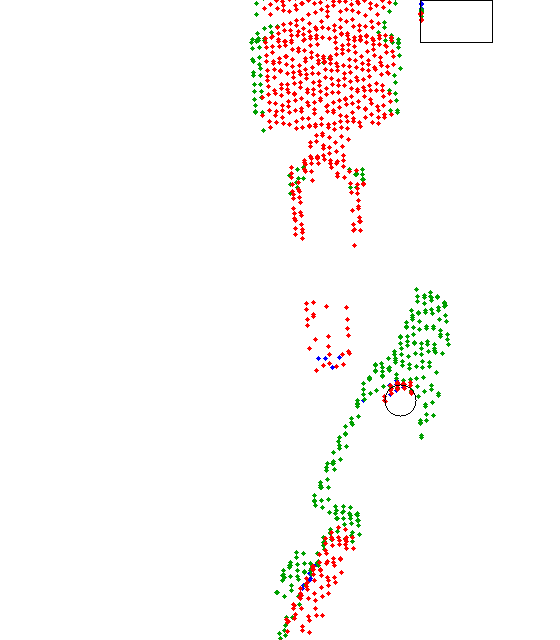

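View pics/s12c.png

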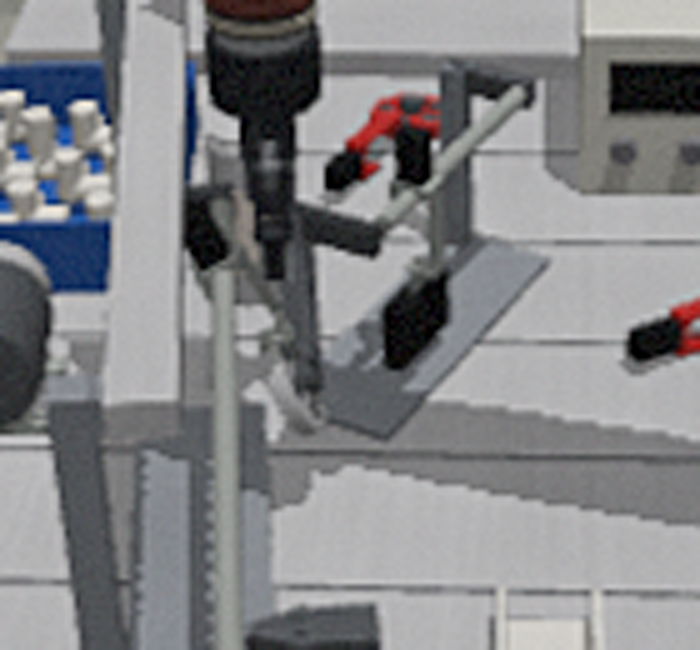

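drive_tool(
  commands="-1 0 0 -1 0; -1 -0.5 0 -2 0; -1 -1 0 -2.5 1; -1 -1 0 -2.5 2.4; -1 -1 0 -2.5 3.8; -1 -1 0 -2.5 5.2; -1 -1 0 -2.5 6.6; -1 -1 0 -2.5 8",
)

```text
t: 13.8
tool_pos: [0.4812, -0.1135, 0.2468]
tool_rot: [0.446, 1.517, -0.44]
contact_force: [-0.0, -0.1, -0.3]
opening: 0.0852
```

Run:
```python
from h import *
p,M=st()
pic,d=ctrl.get_image("top");cv2.imwrite("pics/t13.png",pic);crop(pic,320,140,420,220,7,"pics/t13c.png")
```

```text
t13.80 p [ 0.4812 -0.1135  0.2468] q [-0.385 -0.283  1.895  0.005  1.521 -1.39 ] F [-0.  -0.1 -0.3] T [-0.03 -0.04 -0.01] op 0.0852
toolx [ 0.009  0.002 -1.   ] yaz 57.6 lean 0.5
```

View pics/t13c.png

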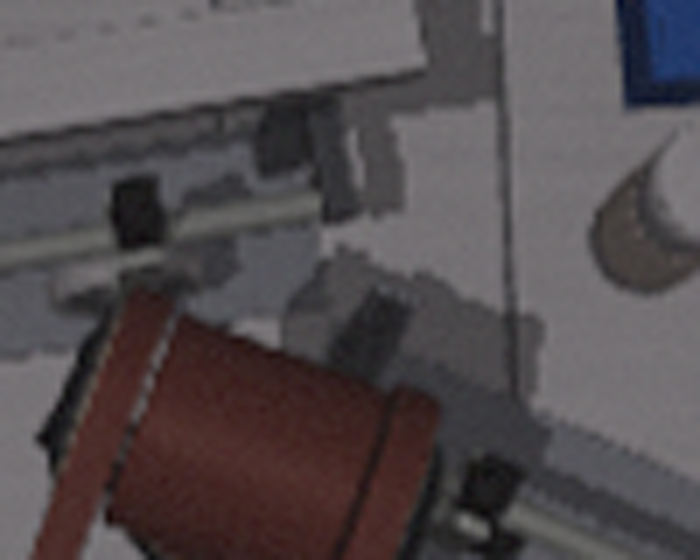

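Run:
```python
from h import *
go(rp(-.195,-110,40),7.9)
```

```text
t13.85 p [ 0.4812 -0.1135  0.2467] q [-0.385 -0.283  1.895  0.005  1.521 -1.386] F [-0.6 -0.3  1. ] T [-0.05  0.02  0.01] op 0.0852
toolx [ 0.009  0.002 -1.   ] yaz 57.3 lean 0.5
units [ 0.17 -0.39  1.14] turn 9.89 dist 49 mm
```

drive_tool(
  commands="-0.6 0.2 -0.4 1.1 1.4; -0.6 0.2 -0.4 1.1 2.8; -0.6 0.2 -0.4 1.1 4.2; -0.6 0.2 -0.4 1.1 5.6; -0.6 0.2 -0.4 1.1 7; -0.6 0.2 -0.4 1.1 8.4; -0.6 0.2 -0.4 1.1 9.9; -0.6 0.2 -0.4 1.1 9.9",
)

```text
t: 14.52
tool_pos: [0.5101, -0.1504, 0.2387]
tool_rot: [1.105, 1.27, -1.094]
contact_force: [0.4, 0.6, 0.2]
opening: 0.068
```

Run:
```python
from h import *
go(rp(-.2,-42,15),7.9)
pic,d=ctrl.get_image("side");Q=cloud("side",d)
a=(Q-m)@u;b=(Q-m)@n;c=(Q-m)@k
s=(abs(a+.155)<.06)&(abs(b)<.05)&(c>.018)&(c<.06);print("tab",s.sum(),np.percentile(a[s],[2,50,98]).round(4),np.percentile(b[s],[2,98]).round(4),np.percentile(c[s],[2,98]).round(4))
crop(pic,240,120,400,270,5,"pics/s14c.png")
```

```text
t14.52 p [ 0.5101 -0.1504  0.2387] q [-0.429 -0.182  1.824  0.005  1.492 -0.577] F [0.4 0.6 0.2] T [-0.02 -0.03 -0.03] op 0.068
toolx [ 0.008  0.002 -1.   ] yaz 8.4 lean 0.5
units [0.61 1.72 0.17] turn 0.1 dist 73 mm
tab 81 [-0.157  -0.1443 -0.1377] [-0.0145  0.0092] [0.0187 0.056 ]
```

View pics/s14c.png

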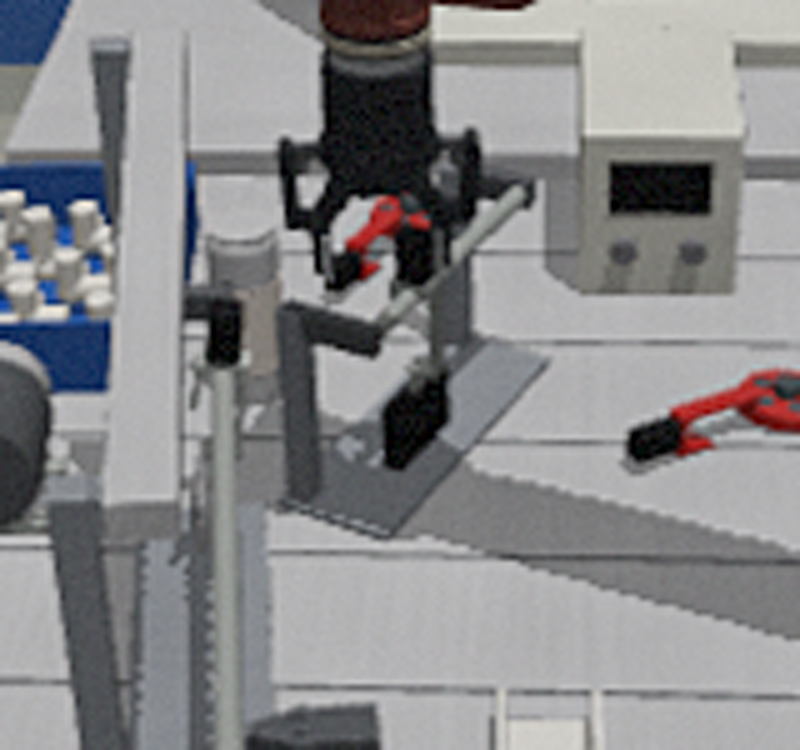

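drive_tool(
  commands="-0.6 0.3 0.6 0.2 0.1; -0.6 0.6 1.2 0.2 0.1; -0.6 0.6 1.7 0.2 0.1; -0.6 0.6 1.7 0.2 0.1; -0.6 0.6 1.7 0.2 0.1",
)

```text
t: 14.98
tool_pos: [0.5789, -0.1481, 0.2148]
tool_rot: [1.109, 1.269, -1.098]
contact_force: [-0.5, 0.1, -0.0]
opening: 0.0684
```

Run:
```python
from h import *
p,M=st();print("rail coords",((p-m)@u).round(4),((p-m)@n).round(4))
pic,d=ctrl.get_image("side");Q=cloud("side",d)
a=(Q-m)@u;b=(Q-m)@n;c=(Q-m)@k
s=(abs(a+.155)<.035)&(abs(b)<.05)&(c>.018)&(c<.06);print("tab",s.sum(),np.percentile(a[s],[2,50,98]).round(4),np.percentile(b[s],[2,98]).round(4))
s=(abs(a+.2)<.03)&(abs(b)<.1)&(c>.0)&(c<.05);print("finger",s.sum(),np.percentile(a[s],[2,98]).round(4),np.unique(b[s].round(3)),np.percentile(c[s],[2,98]).round(4))
crop(pic,250,110,350,210,6,"pics/s15c.png")
pic,d=ctrl.get_image("top");crop(pic,320,130,420,210,7,"pics/t15c.png")
```

```text
t14.98 p [ 0.5789 -0.1481  0.2148] q [-0.377 -0.005  1.7    0.005  1.441 -0.52 ] F [-0.5  0.1 -0. ] T [ 0.01 -0.04  0.05] op 0.0684
toolx [ 0.007  0.002 -1.   ] yaz 8.1 lean 0.4
rail coords -0.2011 -0.0425
tab 96 [-0.1886 -0.1446 -0.1369] [-0.0095  0.0158]
finger 46 [-0.2017 -0.1851] [-0.091 -0.09  -0.087 -0.084 -0.083 -0.08  -0.079 -0.01  -0.008 -0.007
 -0.006 -0.004 -0.001 -0.     0.002  0.003  0.004] [0.024  0.0491]
```

View pics/s15c.png

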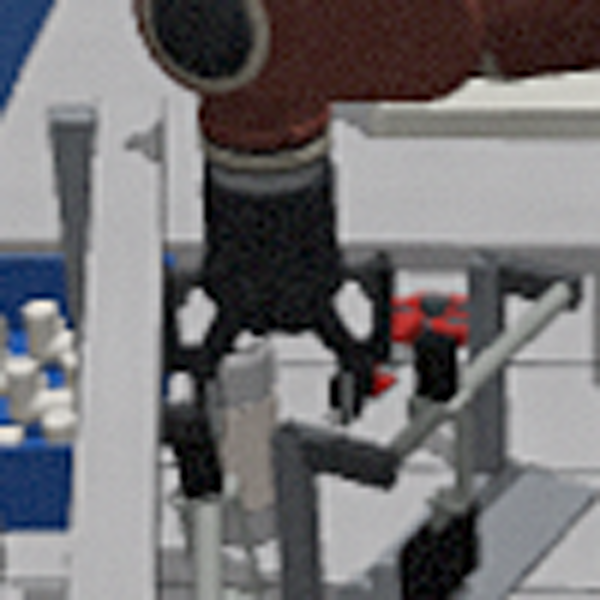

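View pics/t15c.png

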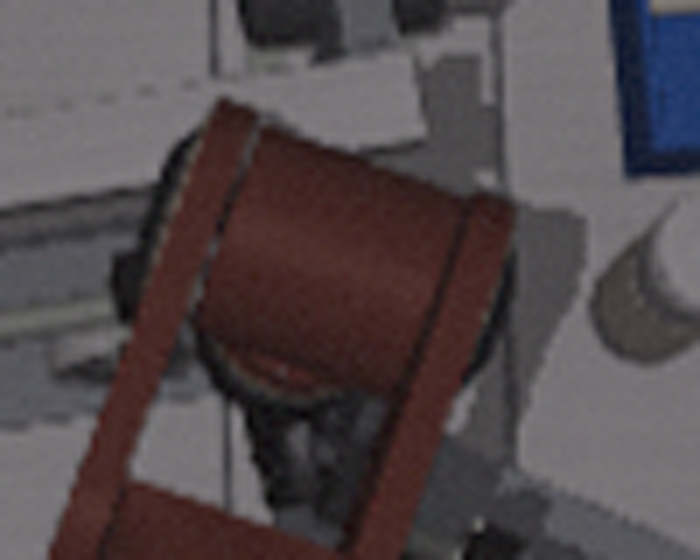

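drive_tool(
  commands="-0.6 0 0 -0.4 0; -0.6 0 0 -0.7 0; -0.6 0 0 -0.85 0; -0.6 0 0 -1 0; -0.6 0 0 -1.2 0; -0.6 0 0 -1.4 0; -0.6 0 0 -1.6 0; -0.6 0 0 -1.8 0",
)

```text
t: 15.75
tool_pos: [0.5687, -0.0764, 0.2158]
tool_rot: [1.112, 1.265, -1.1]
contact_force: [0.3, -2.5, 1.3]
opening: 0.0685
```

```bash
cat >> h.py <<'E'
def look(al,i):
    p,M=st();print("hand rail coords",((p-m)@u).round(4),((p-m)@n).round(4))
    pic,d=ctrl.get_image("side");Q=cloud("side",d)
    a=(Q-m)@u;b=(Q-m)@n;c=(Q-m)@k
    s=(abs(a-al)<.045)&(abs(b)<.05)&(c>.018)&(c<.056);print("tab+finger",s.sum(),np.percentile(a[s],[2,50,98]).round(4),np.percentile(b[s],[2,98]).round(4))
    s=(abs(a-al)<.06)&(abs(b)<.05)&(c>-.15)&(c<-.06);print("pulley",s.sum(),np.percentile(a[s],[1,50,99]).round(4),np.percentile(b[s],[2,98]).round(4))
    crop(pic,240,110,360,290,3.3,f"pics/s{i}c.png");return pic
E
python3 -c "
from h import *
look(-.11,16)"
```

```text
t15.75 p [ 0.5687 -0.0764  0.2158] q [-0.265 -0.064  1.756  0.004  1.442 -0.404] F [ 0.3 -2.5  1.3] T [-0.38 -0.11 -0.09] op 0.0685
toolx [ 0.009  0.002 -1.   ] yaz 7.9 lean 0.5
hand rail coords -0.1287 -0.0427
tab+finger 98 [-0.123  -0.0994 -0.0925] [-0.0122  0.013 ]
pulley 81 [-0.1494 -0.1097 -0.0914] [-0.0206 -0.0022]
```

View pics/s16c.png

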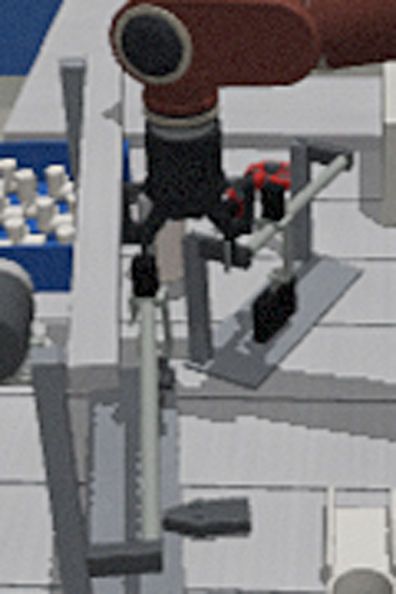

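drive_tool(
  commands="-0.6 0 0 -0.25 0; -0.6 0 0 -0.5 0; -0.6 0 0 -0.75 0; -0.6 0 0 -1 0; -0.6 0 0 -1.25 0; -0.6 0 0 -1.5 0; -0.6 0 0 -1.75 0; -0.6 0 0 -2 0",
)

```text
t: 16.47
tool_pos: [0.5573, 0.0035, 0.215]
tool_rot: [1.112, 1.267, -1.1]
contact_force: [0.2, -2.4, 0.4]
opening: 0.0687
```

drive_tool(
  commands="-0.6 0 0 -0.1 0; -0.6 0 0 -0.2 0; -0.6 0 0 -0.25 0; -0.6 0 0 -0.25 0; -0.6 0 0 -0.25 0",
)

```text
t: 16.88
tool_pos: [0.5562, 0.0124, 0.215]
tool_rot: [1.112, 1.267, -1.1]
contact_force: [-0.2, -0.3, -0.4]
opening: 0.0684
```

Run:
```python
from h import *
look(-.01,17)
pic,d=ctrl.get_image("top");crop(pic,265,150,345,225,9,"pics/t17c.png")
```

```text
t16.88 p [0.5562 0.0124 0.215 ] q [-0.113 -0.106  1.796  0.004  1.444 -0.252] F [-0.2 -0.3 -0.4] T [-0.04  0.02 -0.07] op 0.0684
toolx [ 0.008  0.003 -1.   ] yaz 7.9 lean 0.5
hand rail coords -0.0389 -0.043
tab+finger 112 [-0.0312 -0.0098 -0.0033] [-0.012   0.0126]
pulley 76 [-0.0429 -0.0119 -0.0005] [-0.019  -0.0038]
```

View pics/s17c.png

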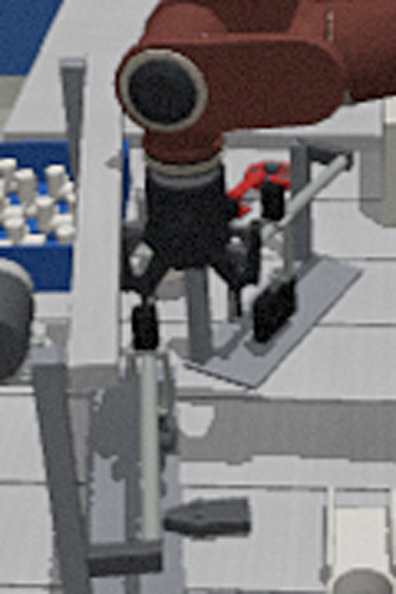

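View pics/t17c.png

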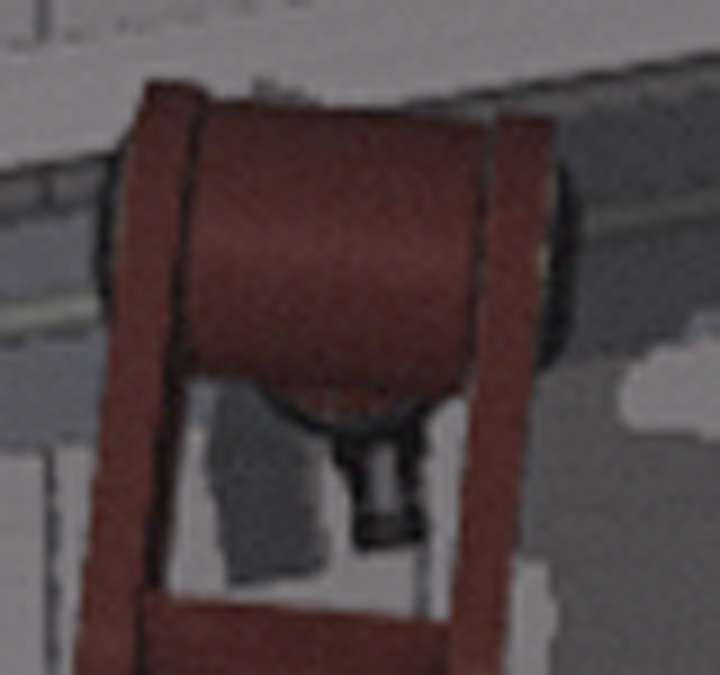

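drive_tool(
  commands="-0.6 0 0 -0.1 0; -0.6 0 0 -0.25 0; -0.6 0 0 -0.4 0; -0.6 0 0 -0.5 0; -0.6 0 0 -0.57 0; -0.6 0 0 -0.6 0; -0.6 0 0 -0.6 0",
)

```text
t: 17.57
tool_pos: [0.5527, 0.0367, 0.2149]
tool_rot: [1.112, 1.268, -1.1]
contact_force: [0.5, -1.1, 0.6]
opening: 0.0679
```

drive_tool(
  commands="-0.6 0 0 0.2 0; -0.6 0 -0.5 0.4 0; -0.6 0 -1.5 0.4 0; -0.6 0 -2.5 0.4 0; -0.6 0 -3.5 0.4 0; -0.6 0 -3.5 0.4 0; -0.6 0 -3.5 0.4 0",
)

```text
t: 18.15
tool_pos: [0.415, 0.0008, 0.2137]
tool_rot: [1.114, 1.265, -1.1]
contact_force: [-0.6, -0.1, -0.3]
opening: 0.0684
```

Run:
```python
from h import *
p=look(.01,18)
pic,d=ctrl.get_image("top");cv2.imwrite("pics/t18.png",pic);cv2.imwrite("pics/s18.png",p);np.save("t18.npy",d);crop(pic,265,150,345,225,9,"pics/t18c.png")
```

```text
t18.15 p [0.415  0.0008 0.2137] q [-0.181 -0.487  2.101  0.004  1.519 -0.318] F [-0.6 -0.1 -0.3] T [ 0.02 -0.   -0.02] op 0.0684
toolx [ 0.01   0.002 -1.   ] yaz 7.9 lean 0.6
hand rail coords -0.0311 -0.1844
tab+finger 106 [0.0017 0.0149 0.0198] [-0.012   0.0125]
pulley 64 [-0.0273  0.0124  0.0208] [-0.0179 -0.0036]
```

View pics/s18c.png

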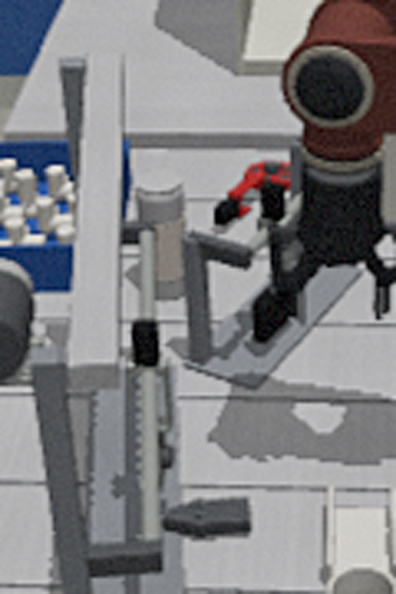

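View pics/t18c.png

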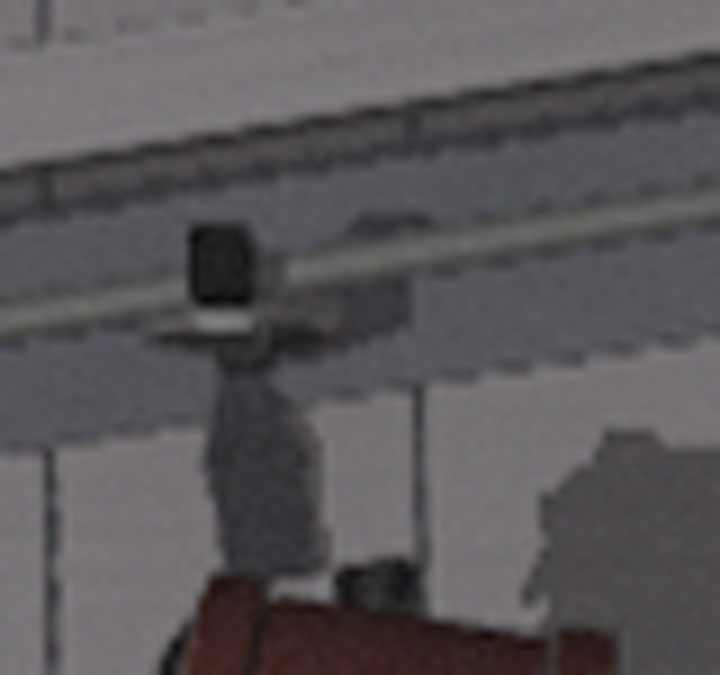

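Run:
```python
from h import *
f=lambda w:(((w-m)@u).round(4),((w-m)@n).round(4))
for x in (190,219,248): print("tab",f(ray("top",265+x/9,150+262/9,.254)))
# predicted wedge/tip and tab pixel for along values
for al in(.005,.01,.0137,.018):
    print(al,"tabtop px crop",((proj("top",rp(al,0,54))-[265,150])*9).round(0),"pulley bottom/center",((proj("top",rp(al,-3,-65))-[265,150])*9).round(0))
d=np.load("t18.npy");Q=cloud("top",d);a=(Q-m)@u;b=(Q-m)@n;c=(Q-m)@k
s=(abs(a-.01)<.04)&(abs(b)<.03)&(c>.03)&(c<.07);print("top tab",s.sum(),a[s].min(),a[s].max(),a[s].mean(),b[s].mean(),np.median(c[s]))
s=(abs(a-.01)<.06)&(abs(b)<.03)&(c<-.05)&(c>-.1);print("top pulley",s.sum(),a[s].min(),a[s].max(),np.median(c[s]))
s=(abs(a-.015)<.05)&(b>-.085)&(b<-.045)&(c+.2>.019)&(c+.2<.035);print("wedge",s.sum(),a[s].min(),a[s].max(),a[s].mean())
t=cv2.imread("pics/t18.png");crop(t,275,165,310,220,14,"pics/t18d.png")
s_=cv2.imread("pics/s18.png");crop(s_,270,195,320,285,8,"pics/s18d.png")
```

```text
tab (np.float64(0.0132), np.float64(0.0003))
tab (np.float64(0.0034), np.float64(-0.0012))
tab (np.float64(-0.0063), np.float64(-0.0028))
0.005 tabtop px crop [214. 259.] pulley bottom/center [239. 321.]
0.01 tabtop px crop [199. 262.] pulley bottom/center [225. 323.]
0.0137 tabtop px crop [189. 263.] pulley bottom/center [215. 324.]
0.018 tabtop px crop [176. 265.] pulley bottom/center [204. 326.]
top tab 61 -0.005936001149901972 0.014948523975801447 0.004438332028773989 -0.0005468981052449217 0.05317104298689096
top pulley 72 -0.03335191071627447 0.04246205237646106 -0.07777926357271675
wedge 111 -0.00424502857961569 0.031845382581402945 0.013531081424839315
```

View pics/t18d.png

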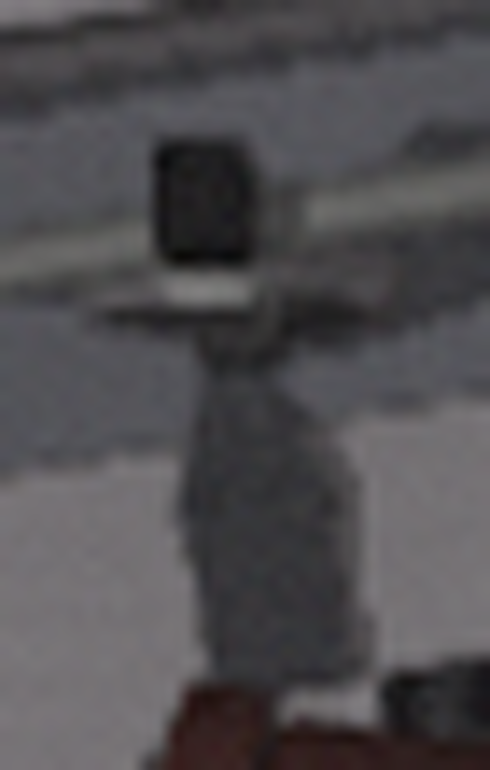

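View pics/s18d.png

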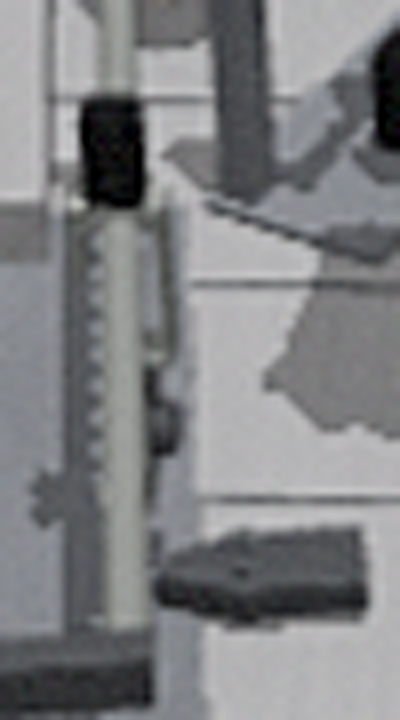

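Run:
```python
from h import *
t=cv2.cvtColor(cv2.imread("pics/t18.png"),cv2.COLOR_BGR2GRAY).astype(float);d=np.load("t18.npy")
print("rows 203-205,u 284..306",t[203:206,284:307].mean(0).round(0).astype(int).tolist())
print("rows 207-209",t[207:210,284:307].mean(0).round(0).astype(int).tolist())
Q=None
i=ctrl.camera_info("top");T=np.array(i["T"]);K=np.array(i["K"])
for v in(196,199,204,208):
    z=[]
    for x in range(284,307):
        c=np.linalg.solve(K,[x*d[v,x],v*d[v,x],d[v,x]]);z.append(int(round((T@np.r_[c,1])[2]*1000)))
    print(v,z)
for v in (192,193,194,195,196): print(v,t[v,284:304].astype(int).tolist())
f=lambda w:(((w-m)@u).round(4),((w-m)@n).round(4))
for x,v in((288.5,204),(299.5,204),(300.5,204)):print(x,v,f(ray("top",x,v,.026)))
print("tab rows",t[175:183,282:300].mean(0).round(0).astype(int).tolist())
```

```text
rows 203-205,u 284..306 [115, 115, 116, 111, 76, 51, 55, 55, 54, 54, 55, 54, 54, 54, 56, 71, 86, 115, 112, 114, 113, 113, 114]
rows 207-209 [114, 113, 115, 116, 109, 70, 52, 53, 57, 55, 55, 53, 54, 52, 52, 58, 81, 103, 116, 115, 116, 114, 115]
196 [6, 13, 13, 9, 11, 26, 28, 25, 29, 22, 26, 31, 25, 1, 5, -7, 4, -3, 1, 2, 7, 5, 2]
199 [11, 2, 4, 0, 29, 25, 23, 26, 23, 27, 29, 28, 30, 25, -3, -4, 4, -2, 3, 1, 1, -5, 0]
204 [-3, 3, 3, -2, 1547, 27, 23, 28, 28, 30, 28, 27, 31, 26, 26, 5, -2, 1, -6, 1, 8, 1547, 5]
208 [5, -5, -1, 2, -2, 26, 24, 28, 31, 20, 25, 24, 31, 23, 26, 24, 3, 5, -2, 4, -1, 4, -3]
192 [83, 87, 83, 84, 83, 67, 55, 59, 62, 57, 61, 76, 85, 86, 85, 85, 85, 85, 85, 85]
193 [86, 85, 81, 86, 82, 64, 56, 57, 58, 59, 53, 59, 80, 87, 86, 85, 84, 84, 78, 74]
194 [86, 86, 86, 82, 80, 58, 57, 52, 57, 63, 54, 52, 55, 75, 84, 82, 92, 96, 89, 87]
195 [86, 86, 86, 84, 75, 49, 57, 52, 55, 59, 56, 52, 58, 66, 78, 93, 106, 114, 115, 113]
196 [77, 76, 80, 81, 71, 53, 58, 52, 52, 53, 53, 53, 64, 73, 82, 104, 115, 112, 113, 112]
288.5 204 (np.float64(0.0306), np.float64(-0.0494))
299.5 204 (np.float64(-0.0083), np.float64(-0.0558))
300.5 204 (np.float64(-0.0119), np.float64(-0.0564))
tab rows [85, 85, 89, 81, 29, 31, 31, 32, 32, 31, 35, 58, 72, 72, 77, 86, 87, 84]
```

drive_tool(
  commands="-0.6 0 1 0.2 0; -0.6 0 2 0.2 0; -0.6 0 3 0.2 0; -0.6 0 3.5 0.2 0; -0.6 0 3.5 0.2 0; -0.6 0 3.5 0.1 0; -0.6 0 3.5 -0.1 0; -0.6 0 3.5 -0.25 0",
)

```text
t: 18.92
tool_pos: [0.5535, 0.0308, 0.215]
tool_rot: [1.112, 1.267, -1.101]
contact_force: [0.1, 0.6, -0.2]
opening: 0.0682
```

```bash
python3 -c "
from h import *
p,M=st();print(((p-m)@u).round(4),((p-m)@n).round(4))"
```

```text
t18.92 p [0.5535 0.0308 0.215 ] q [-0.08  -0.11   1.8    0.003  1.445 -0.219] F [ 0.1  0.6 -0.2] T [ 0.04 -0.03  0.  ] op 0.0682
toolx [ 0.007  0.002 -1.   ] yaz 7.9 lean 0.4
-0.0204 -0.0431
```

drive_tool(
  commands="-0.6 0 0 -0.1 0; -0.6 0 0 -0.18 0; -0.6 0 0 -0.24 0; -0.6 0 0 -0.29 0; -0.6 0 0 -0.33 0; -0.6 0 0 -0.36 0; -0.6 0 0 -0.36 0; -0.6 0 0 -0.36 0",
)

```text
t: 19.58
tool_pos: [0.5519, 0.0442, 0.2154]
tool_rot: [1.112, 1.266, -1.1]
contact_force: [0.2, -2.1, 2.0]
opening: 0.0682
```

drive_tool(
  commands="-0.6 0 0 0.1 0; -0.6 0 -0.5 0.4 0; -0.6 0 -1.5 0.4 0; -0.6 0 -2.5 0.4 0; -0.6 0 -3.5 0.4 0; -0.6 0 -3.5 0.4 0; -0.6 0 -3.5 0.4 0",
)

```text
t: 20.17
tool_pos: [0.4137, 0.0095, 0.2134]
tool_rot: [1.113, 1.266, -1.099]
contact_force: [0.4, -0.0, -0.2]
opening: 0.0683
```

```bash
cat >> h.py <<'E'
def meas(i):
    st()
    for cam in("top","side"):
        pic,d=ctrl.get_image(cam);cv2.imwrite(f"pics/{cam}{i}.png",pic);Q=cloud(cam,d);a=(Q-m)@u;b=(Q-m)@n;c=(Q-m)@k
        mid=lambda s:(round((a[s].min()+a[s].max())*500,1),[round(float(x)*1000,1) for x in (a[s].min(),a[s].max())],int(s.sum()))
        print(cam,"tab",mid((abs(a-.01)<.045)&(abs(b)<.03)&(c>.03)&(c<.07)),"pulley",mid((abs(a-.01)<.075)&(abs(b)<.03)&(c<-.05)&(c>-.1)),"wedge",mid((abs(a-.015)<.05)&(b>-.085)&(b<-.045)&(c+.2>.019)&(c+.2<.035)))
        if cam=="top":crop(pic,275,165,310,220,14,f"pics/t{i}d.png")
        else:crop(pic,270,195,320,285,8,f"pics/s{i}d.png")
E
python3 -c "
from h import *
meas(20)"
```

```text
t20.17 p [0.4137 0.0095 0.2134] q [-0.16  -0.49   2.103  0.004  1.52  -0.298] F [ 0.4 -0.  -0.2] T [-0.05 -0.04 -0.05] op 0.0683
toolx [ 0.009  0.003 -1.   ] yaz 7.9 lean 0.6
top tab (np.float64(11.5), [1.1, 21.9], 65) pulley (np.float64(11.5), [-26.6, 49.7], 85) wedge (np.float64(13.9), [-4.2, 31.9], 110)
side tab (np.float64(16.4), [3.0, 29.7], 84) pulley (np.float64(9.5), [-10.1, 29.1], 49) wedge (np.float64(18.0), [-2.5, 38.5], 103)
```

View pics/t20d.png

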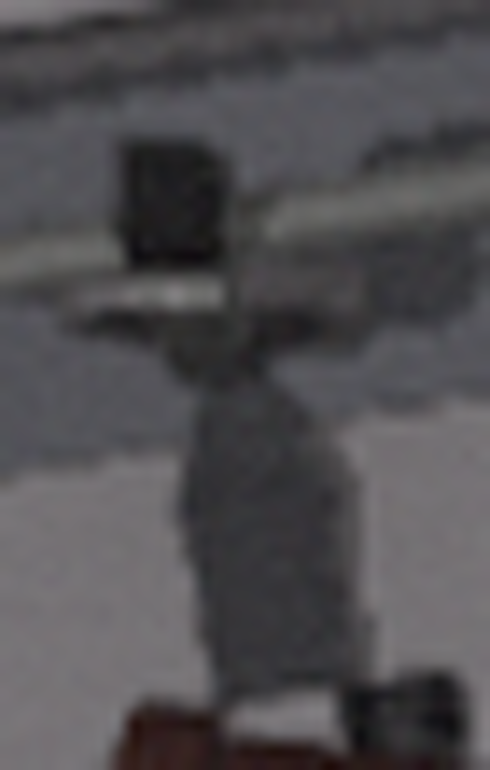

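drive_tool(
  commands="-0.6 0 -0.1 0 0; -0.6 0 -0.1 0 0; -0.6 0 -0.1 0 0; -0.6 0 -0.1 0 0; -0.6 0 -0.1 0 0; -0.6 0 -0.1 0 0; -0.6 0 -0.1 0 0; -0.6 0 -0.1 0 0",
)

```text
t: 20.93
tool_pos: [0.4115, 0.0087, 0.2141]
tool_rot: [1.112, 1.266, -1.1]
contact_force: [-0.0, -0.2, 0.5]
opening: 0.068
```

Run:
```python
from h import *
meas(21)
t=cv2.cvtColor(cv2.imread("pics/top21.png"),cv2.COLOR_BGR2GRAY).astype(float)
print(t[176:182,278:300].mean(0).round(0).astype(int).tolist())
print(t[203:206,284:304].mean(0).round(0).astype(int).tolist())
f=lambda w:(((w-m)@u*1000).round(1),((w-m)@n*1000).round(1))
for x in(283,284,290,291):print(x,f(ray("top",x,179,.254)))
```

```text
t20.93 p [0.4115 0.0087 0.2141] q [-0.163 -0.497  2.106  0.003  1.524 -0.301] F [-0.  -0.2  0.5] T [-0.02 -0.01 -0.01] op 0.068
toolx [ 0.008  0.002 -1.   ] yaz 7.9 lean 0.5
top tab (np.float64(11.4), [1.3, 21.5], 61) pulley (np.float64(11.0), [-26.6, 48.6], 85) wedge (np.float64(13.7), [-4.4, 31.8], 112)
side tab (np.float64(16.6), [4.5, 28.6], 84) pulley (np.float64(8.2), [-12.3, 28.7], 48) wedge (np.float64(18.0), [-3.7, 39.7], 104)
[83, 83, 82, 85, 80, 56, 30, 31, 31, 31, 31, 31, 35, 62, 74, 74, 83, 88, 88, 88, 89, 88]
[112, 114, 115, 109, 78, 53, 53, 53, 54, 55, 53, 53, 56, 54, 56, 71, 86, 114, 114, 113]
283 (np.float64(22.5), np.float64(2.2))
284 (np.float64(19.5), np.float64(1.7))
290 (np.float64(1.4), np.float64(-1.2))
291 (np.float64(-1.7), np.float64(-1.7))
```

View pics/s21d.png

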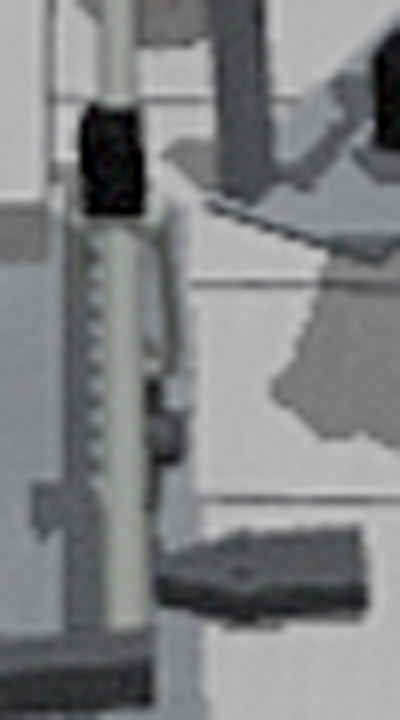

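Run:
```python
from h import *
s=cv2.cvtColor(cv2.imread("pics/side21.png"),cv2.COLOR_BGR2GRAY).astype(float)
print("tab col, v 203..228",s[203:228,282:287].mean(1).round(0).astype(int).tolist())
print("wedge cols 306-314, v 255..276",s[255:276,306:314].mean(1).round(0).astype(int).tolist())
for al in(.0117,.0137,.017):
    for z in(54,12): print(al,"tab left edge z",z,proj("side",rp(al+.01,0,z)).round(2),"right edge",proj("side",rp(al-.01,0,z)).round(2))
for al in(.0117,.0137,.017,.02):print(al,"wedge edges top",proj("side",rp(al-.018,-75,-174)).round(2),proj("side",rp(al+.018,-75,-174)).round(2),"bottom",proj("side",rp(al+.018,-75,-192)).round(2))
```

```text
tab col, v 203..228 [145, 145, 144, 147, 149, 80, 15, 16, 23, 12, 14, 9, 12, 18, 12, 14, 8, 13, 4, 85, 105, 139, 148, 142, 140]
wedge cols 306-314, v 255..276 [184, 190, 114, 170, 191, 165, 104, 79, 84, 84, 84, 86, 92, 59, 42, 42, 57, 111, 178, 184, 181]
0.0117 tab left edge z 54 [283.73 210.5 ] right edge [283.71 206.71]
0.0117 tab left edge z 12 [284.71 221.6 ] right edge [284.68 217.73]
0.0137 tab left edge z 54 [283.73 210.89] right edge [283.71 207.08]
0.0137 tab left edge z 12 [284.71 221.99] right edge [284.68 218.11]
0.017 tab left edge z 54 [283.73 211.52] right edge [283.71 207.7 ]
0.017 tab left edge z 12 [284.72 222.64] right edge [284.69 218.75]
0.0117 wedge edges top [310.84 259.13] [311.43 266.46] bottom [311.63 270.47]
0.0137 wedge edges top [310.87 259.53] [311.47 266.88] bottom [311.67 270.89]
0.017 wedge edges top [310.92 260.19] [311.52 267.57] bottom [311.72 271.58]
0.02 wedge edges top [310.97 260.79] [311.57 268.2 ] bottom [311.77 272.21]
```

drive_tool(
  commands="-0.6 0 1 0.1 0; -0.6 0 2 0.1 0; -0.6 0 3 0.1 0; -0.6 0 3.5 0.1 0; -0.6 0 3.6 0.1 0; -0.6 0 3.6 0.1 0; -0.6 0 3.6 0 0; -0.6 0 3.6 -0.1 0",
)

```text
t: 21.7
tool_pos: [0.5525, 0.0325, 0.2153]
tool_rot: [1.112, 1.266, -1.101]
contact_force: [-1.1, -0.3, 0.3]
opening: 0.0683
```

```bash
python3 -c "
from h import *
p,M=st();print(((p-m)@u).round(4),((p-m)@n).round(4))"
```

```text
t21.70 p [0.5525 0.0325 0.2153] q [-0.077 -0.113  1.802  0.003  1.445 -0.215] F [-1.1 -0.3  0.3] T [ 0.01 -0.01 -0.  ] op 0.0683
toolx [ 0.008  0.002 -1.   ] yaz 7.9 lean 0.5
-0.0186 -0.0439
```

drive_tool(
  commands="-0.6 0 0 -0.1 0; -0.6 0 0 -0.18 0; -0.6 0 0 -0.24 0; -0.6 0 0 -0.29 0; -0.6 0 0 -0.33 0; -0.6 0 0 -0.355 0; -0.6 0 0 -0.355 0; -0.6 0 0 -0.355 0",
)

```text
t: 22.37
tool_pos: [0.552, 0.0459, 0.216]
tool_rot: [1.112, 1.264, -1.1]
contact_force: [0.1, -3.1, 2.4]
opening: 0.0681
```

drive_tool(
  commands="-0.6 0 0 0.1 0; -0.6 0 -0.5 0.4 0; -0.6 0 -1.5 0.4 0; -0.6 0 -2.5 0.4 0; -0.6 0 -3.5 0.4 0; -0.6 0 -3.5 0.4 0; -0.6 0 -3.5 0.4 0; -0.6 0 -3.5 0.4 0",
)

```text
t: 23.03
tool_pos: [0.4154, 0.0115, 0.2142]
tool_rot: [1.113, 1.266, -1.099]
contact_force: [0.4, 0.1, -0.7]
opening: 0.0683
```

drive_tool(
  commands="-0.6 0 0 0 0; -0.6 0 0 0 0; -0.6 0 0 0 0; -0.6 0 0 0 0; -0.6 0 0 0 0; -0.6 0 0 0 0; -0.6 0 0 0 0; -0.6 0 0 0 0",
)

```text
t: 23.7
tool_pos: [0.4152, 0.0114, 0.2141]
tool_rot: [1.112, 1.266, -1.1]
contact_force: [0.4, -0.6, 1.0]
opening: 0.0684
```

Run:
```python
from h import *
meas(22)
t=cv2.cvtColor(cv2.imread("pics/top22.png"),cv2.COLOR_BGR2GRAY).astype(float)
print(t[176:182,278:300].mean(0).round(0).astype(int).tolist())
s=cv2.cvtColor(cv2.imread("pics/side22.png"),cv2.COLOR_BGR2GRAY).astype(float)
print("tab col, v 203..228",s[203:228,282:287].mean(1).round(0).astype(int).tolist())
p=cv2.imread("pics/side22.png");crop(p,230,110,400,290,3.2,"pics/s22c.png")
w,_=ctrl.get_image("wrist");cv2.imwrite("pics/w22.png",w)
```

```text
t23.70 p [0.4152 0.0114 0.2141] q [-0.154 -0.485  2.099  0.003  1.521 -0.293] F [ 0.4 -0.6  1. ] T [-0.01  0.01 -0.04] op 0.0684
toolx [ 0.008  0.002 -1.   ] yaz 7.9 lean 0.5
top tab (np.float64(13.4), [3.0, 23.9], 58) pulley (np.float64(11.1), [-26.2, 48.4], 79) wedge (np.float64(13.6), [-4.3, 31.6], 107)
side tab (np.float64(18.4), [5.1, 31.7], 84) pulley (np.float64(9.9), [-11.9, 31.7], 48) wedge (np.float64(16.9), [-5.3, 39.2], 107)
[84, 84, 84, 86, 78, 36, 30, 31, 33, 32, 30, 26, 46, 70, 73, 76, 89, 87, 87, 89, 90, 88]
tab col, v 203..228 [146, 146, 145, 147, 150, 83, 12, 19, 29, 17, 11, 11, 10, 11, 15, 16, 5, 12, 7, 64, 88, 138, 149, 144, 139]
```

View pics/s22c.png

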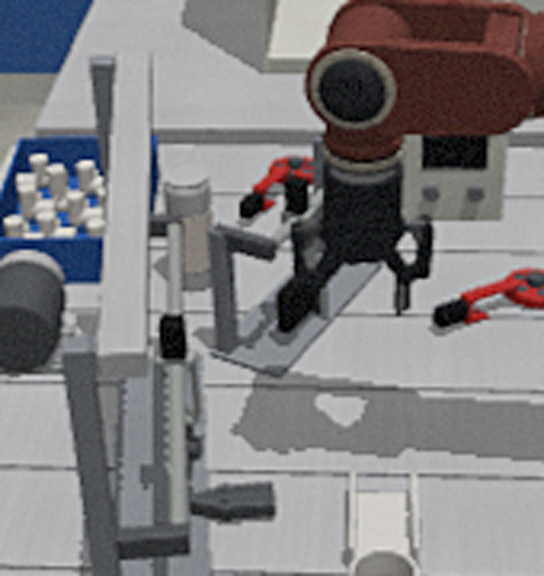

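View pics/t22d.png

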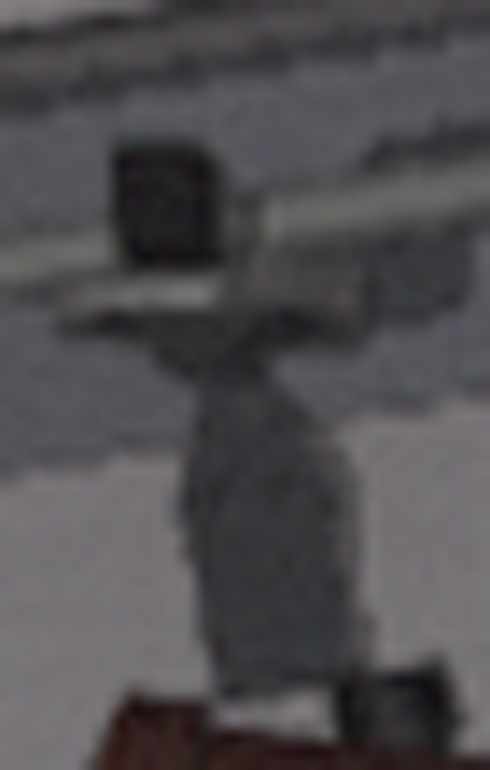

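View pics/w22.png

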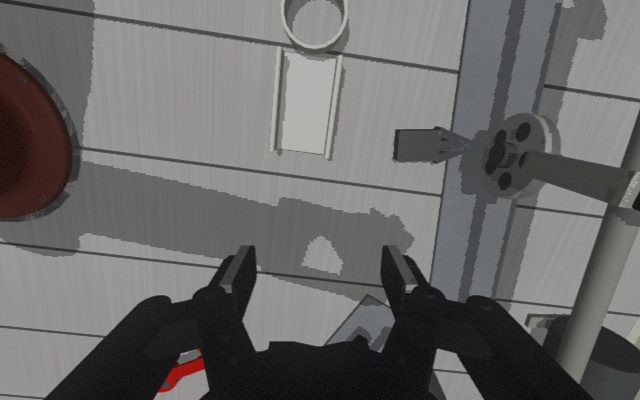

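Run:
```python
from h import *
pic,d=ctrl.get_image("wrist");Q=cloud("wrist",d);a=(Q-m)@u;b=(Q-m)@n;c=(Q-m)@k
s=(abs(a-.012)<.036)&(abs(b)<.04)&(c>-.142)&(c<-.07);print(s.sum(),np.percentile(b[s],[5,50,95]))
A=np.c_[a[s],c[s],np.ones(s.sum())];w=np.ones(s.sum(),bool)
for _ in range(8):
    x,*_=np.linalg.lstsq(A[w],b[s][w],rcond=None);r=b[s]-A@x;w=abs(r)<.004
print("yaw deg",np.degrees(np.arctan(x[0])),"tilt",np.degrees(np.arctan(x[1])),x[2],w.sum(),r[w].std())
aa=a[s][w];cc=c[s][w];print("pulley a range",np.percentile(aa,[1,99]),"c",np.percentile(cc,[1,99]))
s=(abs(a-.012)<.03)&(abs(b)<.04)&(c<-.01)&(c>-.06);print("strap",s.sum(),np.percentile(a[s],[2,98]).round(4),np.percentile(b[s],[2,98]).round(4))
crop(pic,380,90,640,230,3,"pics/w23c.png")
```

```text
3915 [-0.01454294 -0.00348611  0.00602861]
yaw deg 8.53158343196573 tilt 1.2577405074447194 -0.0029801876960839613 3027 0.0008640244682530474
pulley a range [-0.02205256  0.04731581] c [-0.13989274 -0.07070974]
strap 1865 [0.0075 0.0265] [-0.0183 -0.0141]
```

View pics/w23c.png

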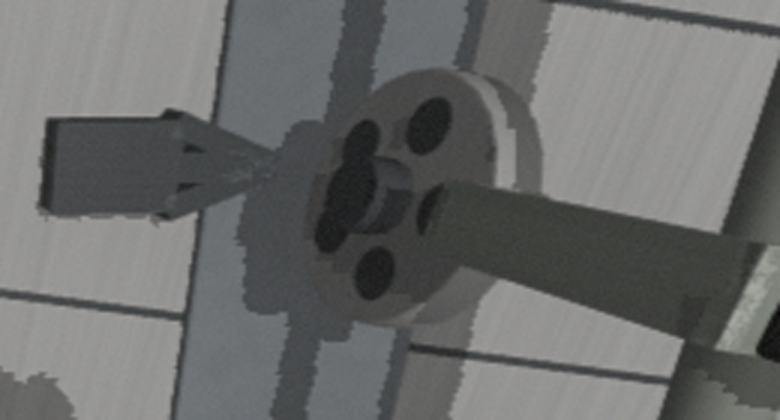

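drive_tool(
  commands="-1 0.1 0.8 0.05 0; -1 0.1 1.8 0.05 0; -1 0.1 2.8 0.05 0; -1 0.1 3.5 0.05 0; -1 0.1 3.57 0.05 0; -1 0.1 3.57 0.05 0; -1 0.1 3.57 0 0; -1 0.1 3.57 -0.1 0",
)

```text
t: 24.57
tool_pos: [0.5552, 0.0348, 0.2113]
tool_rot: [1.112, 1.266, -1.101]
contact_force: [-0.5, -0.4, 0.3]
opening: 0.0855
```

```bash
python3 -c "
from h import *
p,M=st();print(((p-m)@u).round(4),((p-m)@n).round(4))"
```

```text
t24.57 p [0.5552 0.0348 0.2113] q [-0.072 -0.104  1.8    0.002  1.438 -0.21 ] F [-0.5 -0.4  0.3] T [-0.02 -0.01 -0.02] op 0.0855
toolx [ 0.008  0.002 -1.   ] yaz 7.9 lean 0.5
-0.0166 -0.0409
```

drive_tool(
  commands="-1 0 0 -0.1 0; -1 0 0 -0.17 0; -1 0 0 -0.22 0; -1 0 0 -0.26 0; -1 0 0 -0.29 0; -1 0 0 -0.31 0; -1 0 0 -0.31 0; -1 0 0 -0.31 0",
)

```text
t: 25.23
tool_pos: [0.5547, 0.0469, 0.2119]
tool_rot: [1.112, 1.265, -1.1]
contact_force: [1.4, -2.6, 2.0]
opening: 0.0857
```

drive_tool(
  commands="-1 0 0 0.1 0; -1 0 -0.5 0.4 0; -1 0 -1.5 0.4 0; -1 0 -2.5 0.4 0; -1 0 -3.5 0.4 0; -1 0 -3.5 0.4 0; -1 0 -3.5 0.4 0; -1 0 -3.5 0.4 0",
)

```text
t: 25.9
tool_pos: [0.418, 0.0123, 0.2103]
tool_rot: [1.113, 1.266, -1.1]
contact_force: [0.2, 0.1, 0.3]
opening: 0.0853
```

drive_tool(
  commands="-1 0 0 0 0; -1 0 0 0 0; -1 0 0 0 0; -1 0 0 0 0; -1 0 0 0 0; -1 0 0 0 0; -1 0 0 0 0; -1 0 0 0 0",
)

```text
t: 26.57
tool_pos: [0.4179, 0.0122, 0.2101]
tool_rot: [1.112, 1.266, -1.1]
contact_force: [0.7, 0.2, 0.1]
opening: 0.0853
```

```bash
cat >> h.py <<'E'
def yaw(i):
    pic,d=ctrl.get_image("wrist");Q=cloud("wrist",d);a=(Q-m)@u;b=(Q-m)@n;c=(Q-m)@k
    s=(abs(a-.012)<.036)&(abs(b)<.04)&(c>-.142)&(c<-.07)
    A=np.c_[a[s],c[s],np.ones(s.sum())];w=np.ones(s.sum(),bool)
    for _ in range(8):
        x,*_=np.linalg.lstsq(A[w],b[s][w],rcond=None);r=b[s]-A@x;w=abs(r)<.004
    print("wrist: yaw deg",np.degrees(np.arctan(x[0])).round(1),"tilt",np.degrees(np.arctan(x[1])).round(1),w.sum())
    s=(abs(a-.012)<.06)&(b>-.021)&(b<-.01)&(c<-.01)&(c>-.06);e=[np.percentile(a[s&(abs(c-h)<.006)],[2,98]).mean()*1000 for h in(-.02,-.035,-.05)];print("strap mid at z-20,-35,-50",np.round(e,1))
    s=(abs(a-.015)<.05)&(b>-.085)&(b<-.045)&(c+.2>.022)&(c+.2<.032);print("wedge",np.percentile(a[s],[1,99])*1000,np.percentile(a[s],[1,99]).mean()*1000)
    cv2.imwrite(f"pics/w{i}.png",pic)
E
python3 -c "
from h import *
meas(24);yaw(24)"
```

```text
t26.57 p [0.4179 0.0122 0.2101] q [-0.151 -0.475  2.098  0.003  1.51  -0.29 ] F [0.7 0.2 0.1] T [-0.01  0.02 -0.05] op 0.0853
toolx [ 0.008  0.002 -1.   ] yaz 7.9 lean 0.5
top tab (np.float64(14.7), [4.8, 24.5], 59) pulley (np.float64(14.8), [-23.7, 53.4], 79) wedge (np.float64(13.8), [-4.3, 31.9], 112)
side tab (np.float64(18.7), [5.8, 31.6], 79) pulley (np.float64(18.8), [7.1, 30.6], 43) wedge (np.float64(17.6), [-2.6, 37.7], 103)
wrist: yaw deg -1.0 tilt 1.0 2921
strap mid at z-20,-35,-50 [15.8 15.7 15.7]
wedge [-2.61655678 31.97159197] 14.677517595943225
```

View pics/top24.png

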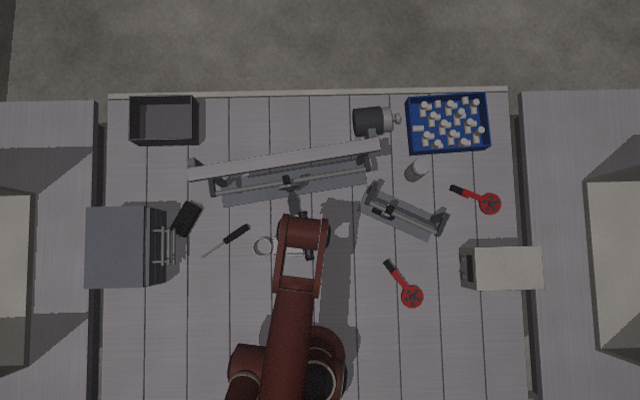

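```bash
python3 -c "
from h import *
meas(25);yaw(25)"
```

```text
t26.72 p [0.4179 0.0122 0.2102] q [-0.151 -0.475  2.098  0.003  1.51  -0.29 ] F [-0.7  0.9  0.6] T [-0.01  0.02 -0.02] op 0.0852
toolx [ 0.008  0.002 -1.   ] yaz 7.9 lean 0.5
top tab (np.float64(14.8), [4.7, 24.9], 60) pulley (np.float64(15.0), [-23.8, 53.8], 80) wedge (np.float64(13.6), [-4.3, 31.6], 110)
side tab (np.float64(17.8), [5.9, 29.8], 76) pulley (np.float64(18.0), [6.5, 29.4], 40) wedge (np.float64(15.7), [-6.3, 37.6], 104)
wrist: yaw deg -1.0 tilt 1.0 2926
strap mid at z-20,-35,-50 [15.7 15.8 15.7]
wedge [-2.63108575 31.94001196] 14.65446310786414
```

View pics/w25.png

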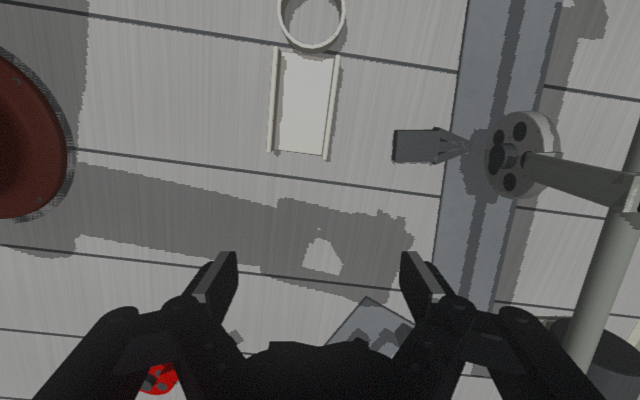

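The wrist picture shows the carrier hanging still. Its pulley, at about (515,155), is in line with the wedge point at about (468,148). The open gripper is well clear. In the top picture the other carrier at (390,210), the duct, the driver and the rest are where they were. I'm handing the job in.

```bash
python3 -c "
from station import ctrl
print(ctrl.finish_job())"
```

```text
the job is handed in; nothing more can be done
None
```

The pulley carrier now hangs free and still on the transfer rail, above the point of the wedge. I handed the job in at about 27 s of the 56 s allowed. `finish_job` gives no verdict.

**How it was done**
- **Pick-up:** I gripped the carrier on the right of the rack by its tab and unhooked it toward the robot.
- **Tilt:** The move commands cannot lean the gripper back. I pressed the pulley lightly on the bare table so the carrier turned about 44° in the jaws. The upright gripper could then pass in front of the light bar.
- **Hooking:** I hooked the carrier over the rail about 150 mm right of the rail's middle. I let it go and it swung down to hang there.
- **Sliding:** I pushed the tab along the rail with one finger. It took three short corrections at the end; the last one also took out an 8.5° twist. The carrier was not lifted off again.

**Last checks**

| Check | Result |
|---|---|
| Carrier against the wedge point | about 1 mm too far left (top and wrist cameras), about 2 mm (side camera) |
| Twist about the vertical | about 1° |
| Tilt toward or away from the robot | about 1° |
| Stillness | top and wrist readings unchanged over the last 0.15 s |
| Robot | about 14 cm clear, force near zero |
| Other objects | in place in the top picture |

**What disagreed or went wrong**
- **Cameras:** The side and top cameras differ by about 5 mm along the rail. I therefore compared the carrier with the wedge within each picture.
- **Joint limit:** Early on, while testing whether the arm would lean at full reach, joint 3 briefly read 0.054 rad. Its stated limit is 0.06 rad. I backed off at once, but this may count as passing a joint's range.

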